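Move the condiments to the new rack in the same order

TASK

Move the four condiments (salt shaker, honey jar, pepper mill, spice jar) from the wooden tray to the white wire rack, one at a time, keeping their order as counted from each rack's handle: what stands next to the tray's handle goes next to the wire rack's handle, and so on. Carry each one straight across to its own place, without parking it anywhere else, set it down upright on the floor of the rack, and leave the other things on the worktop where they are.

Things in the scene. Friction and masses are not known exactly. Their poses are not given: they have to be found in the camera images.
- tray: Wooden tray, the old rack, holding four jars at the start. Fixed, 90 (x) x 344 mm (y); origin: centre of underside, z up. Four places 80 mm square at own x = 0, y = -126, -42, 42, 126 mm; floor 10 mm, low wooden walls 24 mm above the origin. Upright handle, 68 mm high, at its +y (the robot's left) end (y = +175 mm): place 1 from the handle is y = +126 mm.
- wire_rack: White rack with steel wire rails, the new rack, empty at the start. Fixed, 90 (x) x 344 mm (y); origin: centre of underside, z up. Four places 80 mm square at own x = 0, y = -126, -42, 42, 126 mm; floor 10 mm, low wires 24 mm above the origin. Upright handle with a black grip, 74 mm high, at its -y (right) end (y = -175 mm): place 1 from the handle is y = -126 mm.
- salt_shaker: Small salt shaker of clear glass with a grey domed top, round, 44 mm diameter to a height of about 70 mm, narrower above, 90 mm high, about 0.12 kg. Upright; origin at the centre of its underside, z up. Stands loose in one of the four places of the wooden tray at the start.
- honey_jar: Wide honey jar with a dark lid, round, 62 mm diameter, 99 mm high, about 0.3 kg. Upright; origin at the centre of its underside, z up. Stands loose in one of the four places of the wooden tray at the start.
- pepper_mill: Tall turned wooden pepper mill, round, 58 mm diameter at the foot, waisted, head 50 mm across, 150 mm high, about 0.18 kg; the head does not turn. For gripping, it is about 50 to 58 mm across from the foot to 108 mm up. Upright; origin at the centre of its underside, z up. Stands loose in one of the four places of the wooden tray at the start.
- spice_jar: Slim spice jar with a green lid, round, 46 mm diameter, 106 mm high, about 0.12 kg. Upright; origin at the centre of its underside, z up. Stands loose in one of the four places of the wooden tray at the start.
- candle_jar: Candle in a glass, 76 mm diameter, 90 mm high; a bystander. Origin at the centre of its underside.
- tumbler: Empty clear drinking glass, 81 mm diameter, 91 mm high; a bystander. Origin at the centre of its underside.
Mind the look-alikes: they are no part of the job. What is shaped like the pepper_mill but yellow is not meant.

How it is judged:
By the outcome, as a careful person would: the job done as asked, in the order asked, and still so for the second after the job is handed in, with the robot touching nothing.
It also fails if it takes over 128 s, if anything falls off the work surface, if the arm or the gripper's body presses on something with over 40 N, if the wrist force passes 120 N, or if a joint passes its speed limit or range.

ROBOT

A 7-joint arm with a two-finger parallel gripper is mounted at the origin on the work surface; the furniture and walls round the work are solid. World frame = base frame: x ahead of the robot, y to its left, z up, the work surface at z = 0. Lengths are in m, angles in degrees, forces in N, time in s.
With the tool pointing down it reaches from about 0.425 to 0.875 m from the base axis. Payload 4.7 kg.
Tool frame: the origin (TCP) lies at the very end of the fingers, on their centre line; the grasp point (between the pads) lies 19 mm behind it (env.grip_point_offset is the distance from the TCP to the grasp point, in m); z points along the fingers, y is the line along which they close (so a half turn about z gives the same grasp; the last joint's range is limited). The gripper opens to 87 mm and grips with 3 to 60 N. Pads are 19 mm wide; open, the fingers measure 117 mm over their backs; the gripper's body (75 mm by 190 mm) begins 51 mm behind the grasp point.
Start: joints at [75.693, 18.392, -4.016, 83.108, 1.295, 78.541, -3.26], TCP at [0.169, -0.628, 0.195] pointing down, gripper open.
Joint ranges: [-163.93, 163.93], [-17.29, 119.83], [-79.2, 71.16], [3.27, 140.29], [-89.18, 269.18], [5.43, 117.66], [-154.24, 154.24]. Speed limits (degrees/s): [147.25, 147.25, 180, 180, 180, 180, 180].

INTERFACE

Orientations are given as [roll, pitch, yaw] about the fixed x, y, z axes, in that order (R = Rz(yaw) Ry(pitch) Rx(roll)).
In Python, from cell import env gives the robot as it stands.
- The arm moves only by the tool jog_arm, never from a script. Its argument "motion" is a list of rows, each an object of numbers: "x", "y", "z": the shift along the tool's x, y, z in cm; "ax", "ay", "az": the turn, a rotation vector about the tool's x, y, z in degrees. In form: [{"x": .., "y": .., "z": .., "ax": .., "ay": .., "az": ..}, ...]. A call has exactly 5 rows; each row shifts and turns the commanded pose from where the row before left it, along the tool's axes as they then stand; what a row does not reach is not made up. A row lasts 1/10 s, in which the tool goes at most 50 mm and 8.59 degrees, less where a joint would pass 70% of its speed; a pose out of reach is approached as far as the arm can. A call is refused whole if a number of a shift passes 5 or a number of a turn 8.59, either way. A call with a gripper value outside its range is refused whole. "claw" is the gripper command: -1 is shut, 1 is fully open, values between are in proportion, set as the call begins (left out, the last holds). The fingers move at their own pace and stop on an object; "squeeze" is the grip in N (left out, the last holds). Time passes only in rows, so rows that do not move let the fingers close, or fill a call up. It gives the time, the measured TCP pose, the force, the opening and the grip force at its end, in the units of the state.
- env.get_obs(): the state, without advancing time (a new reading comes with each control period).
- env.read_camera(name): name is "side" or "top"; returns the picture (400x640x3 uint8, red, green, blue); there is no depth.
- env.camera_params(name): a dict with "fx", "fy", "cx", "cy" (pixels), "extrinsics" (4x4, takes a point from world to camera coordinates). Camera axes: x right, y up, looking along -z (the intrinsics and any distortion apply to the point x, -y, -z); pixel columns grow to the right and rows downward; lengths in m; the calibration is good to about 2 mm. A picture is of the moment at which its call begins. camera_params takes no time and is no camera call.
- env.sign_off(): hands the job in; it is judged then, once.
The state is a dict: "time_s": time; "qpos": joint angles; "joint_velocities": joint speeds; "effort": joint torques, N m; "tool_pos": TCP position; "tool_rot": TCP orientation; "force": force on the tool from outside, world axes, zero at the start; "wrist_torque": the same for the moment, N m; "grip_width": finger opening in m; "grasp_force": force on a finger pad.
Only numpy, scipy, OpenCV 4.12 (cv2) and the standard library are available. Lean on these libraries where they do the work, as an engineer would, in place of code of your own. Each camera call takes 0.05 s, during which the arm holds its last target. There are 200 camera calls.

## Working session

There is one attempt and no reset: what is moved stays moved. The work goes in short steps, Python scripts to look and compute and a tool call to move; the robot and the scene stay as the last step left them, time stands still between calls to the robot, and variables do not carry over. Pictures are saved under pics/ and viewed, at most 14 in all, crops included, and the job is handed in when it is done.

Besides the shell and the picture viewer there is one more tool, called after "Call:" as name(argument=value, ...), one argument or row to a line, values as JSON. jog_arm: Moves the arm, as the interface text tells. Its arguments: {"type":"object","properties":{"motion":{"type":"array"},"claw":{"type":"number"},"squeeze":{"type":"number"}},"required":["motion"]}

```bash
ls; mkdir -p pics; python3 - <<'E'
from cell import env
import cv2
for n in("side","top"):
    cv2.imwrite(f"pics/{n}0.png",env.read_camera(n)[:,:,::-1])
    p=env.camera_params(n);print(n,p)
o=env.get_obs();print(o)
E
```

```text
pics
side {'fx': 446.2333210048575, 'fy': 446.2333210048575, 'cx': 322.9376282529643, 'cy': 199.37281511332503, 'extrinsics': array([[-0.19693109,  0.98041432, -0.00242887,  0.02671869],
       [-0.86111357, -0.17178226,  0.47851256,  0.36433255],
       [ 0.46872333,  0.09632554,  0.87807735, -1.60781878],
       [ 0.        ,  0.        ,  0.        ,  1.        ]])}
top {'fx': 381.80909908198396, 'fy': 381.80909908198396, 'cx': 321.0053756842976, 'cy': 201.79377368725315, 'extrinsics': array([[-0.02790907, -0.99960467,  0.00340523,  0.07839755],
       [ 0.97809983, -0.02660544,  0.20642888, -0.46975714],
       [-0.20625668,  0.0090919 ,  0.97845568, -1.37314002],
       [ 0.        ,  0.        ,  0.        ,  1.        ]])}
{'time_s': 0.1, 'qpos': array([75.69490814, 18.43504324, -4.01717777, 83.16820955,  1.29656801,
       78.54112128, -3.26070786]), 'joint_velocities': array([ 0.03845877, -0.10995904, -0.0277666 , -0.12211484, -0.01367493,
       -0.03820009, -0.02352518]), 'effort': array([-8.09826579e-04, -4.92571199e+01, -4.05682744e-01, -3.13401175e+01,
       -6.42431667e-02,  3.95095150e-02,  8.78225228e-05]), 'tool_pos': array([ 0.16928411, -0.62700252,  0.19416594]), 'tool_rot': array([-1.79900954e+02,  6.50323722e-03,  1.51158659e+01]), 'force': array([-0.06840121, -0.72435563,  0.15339168]), 'wrist_torque': array([0.02045678, 0.0267373 , 0.03073936]), 'grasp_force': 0.0, 'grip_width': 0.08691116832286658}
```

View pics/top0.png

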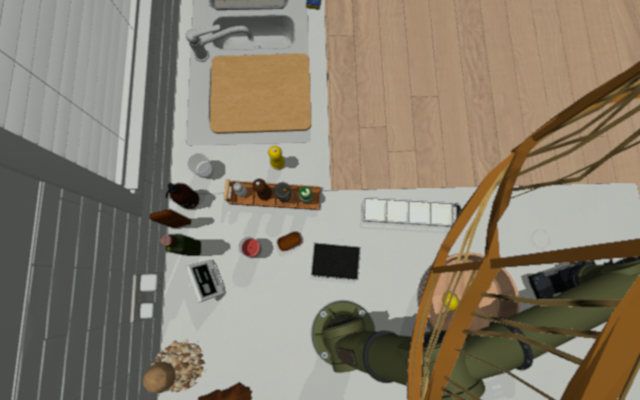

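View pics/side0.png

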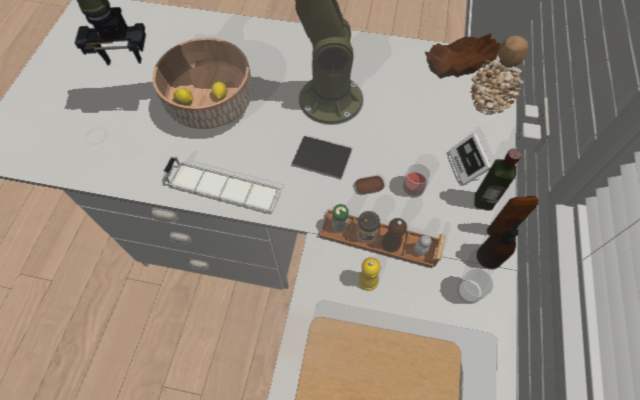

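Top picture: the tray spans (226..321, 195) with its handle at left. The order from the handle looks like salt (240,188), mill (262,188), honey (283,192), spice (305,193). The yellow mill look-alike is at (276,157). The wire rack is at (363..458, 212) with its handle at the right end. I'll check this with close crops.

```bash
python3 - <<'E'
import cv2,numpy as np
t=cv2.imread("pics/top0.png");s=cv2.imread("pics/side0.png")
f=lambda im,x0,y0,w,h,k:cv2.resize(im[y0:y0+h,x0:x0+w],None,fx=k,fy=k,interpolation=cv2.INTER_CUBIC)
a=f(t,215,170,130,48,6);b=f(t,350,185,130,48,6)
cv2.imwrite("pics/c1.png",np.vstack([a,b]))
a=f(s,310,195,155,80,5);b=np.zeros_like(a);c=f(s,155,150,155,70,5)
cv2.imwrite("pics/c2.png",np.vstack([f(s,310,195,155,80,5)[:, :],f(s,155,150,155,38+30,5)])[:,:][:600*2])
im=cv2.imread("pics/c2.png");cv2.imwrite("pics/c2.png",cv2.resize(im,None,fx=.8,fy=.8));print(im.shape)
E
```

```text
(740, 775, 3)
```

View pics/c1.png

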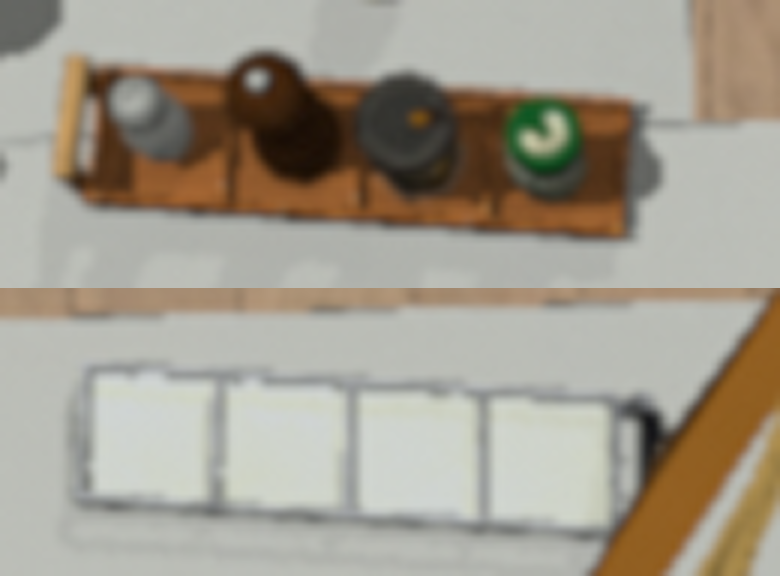

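View pics/c2.png

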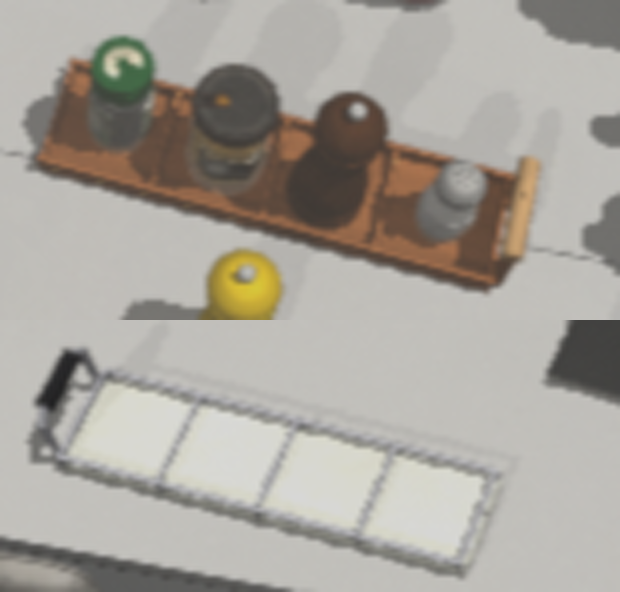

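Confirmed order from the tray handle: salt, mill (brown), honey, spice. Not meant: the yellow mill at top (276,157), candle (251,246), tumbler (203,168). Now measuring.

```bash
cat > h.py <<'E'
import numpy as np
from cell import env
from scipy.optimize import least_squares
P={n:env.camera_params(n) for n in("side","top")}
def proj(n,p):
    q=P[n];c=q["extrinsics"]@np.r_[p,1]
    return np.array([q["cx"]+q["fx"]*c[0]/-c[2],q["cy"]-q["fy"]*c[1]/-c[2]])
def atz(n,uv,z):
    q=P[n];E=q["extrinsics"];d=E[:3,:3].T@np.array([(uv[0]-q["cx"])/q["fx"],-(uv[1]-q["cy"])/q["fy"],-1])
    o=-E[:3,:3].T@E[:3,3];return o+d*(z-o[2])/d[2]
def tri(ut,us):
    f=lambda p:np.r_[proj("top",p)-ut,proj("side",p)-us]
    r=least_squares(f,[.5,0,.1]);return r.x,np.abs(r.fun).max()
crop=lambda p,k,o:(np.array(p)+.5)/k-.5+np.array(o)
E
python3 - <<'E'
from h import *
np.set_printoptions(precision=4,suppress=True)
T=lambda *p:crop(p,6,(215,170));S=lambda *p:crop(p,4,(310,195))
T2=lambda x,y:crop((x,y-288),6,(350,185));S2=lambda x,y:crop((x,y-320),4,(155,150))
for n,z,a,b in [("salt",.085,T(133,97),S(464,178)),("mill",.150,T(257,80),S(357,110)),("honey",.099,T(404,115),S(236,100)),("spice",.106,T(543,132),S(123,65)),("yellow",.15,(275.5,151),S(246,273))]:
    print(n,*tri(a,b),atz("top",a,z),atz("side",b,z))
for n,A,B in [("tray",[T(88,66),T(632,100),T(632,236),T(92,203)],[S(526,180),S(78,62),S(42,160),S(492,284)]),
  ("rack",[T2(88,370),T2(614,402),T2(612,534),T2(82,500)],[S2(464,566),S2(60,462),S2(107,374),S2(500,470)])]:
    print(n)
    for i,a in enumerate(A): print(" top",atz("top",a,.024))
    for i,a in enumerate(B): print(" side",atz("side",a,.024))
E
```

```text
salt [0.53   0.3705 0.0944] 0.10231451377936196 [0.5324 0.3721 0.085 ] [0.5255 0.3721 0.085 ]
mill [0.5226 0.2861 0.154 ] 0.15039212417565295 [0.5237 0.2862 0.15  ] [0.5206 0.2867 0.15  ]
honey [0.51   0.2055 0.1115] 0.2566862798905163 [0.5132 0.2058 0.099 ] [0.5036 0.2063 0.099 ]
spice [0.4976 0.1228 0.1101] 0.2545164364021275 [0.4987 0.1221 0.106 ] [0.4955 0.1232 0.106 ]
yellow [0.6445 0.2287 0.1339] 1.1513024050744889 [0.6391 0.2228 0.15  ] [0.6504 0.2303 0.15  ]
tray
 top [0.5696 0.4144 0.024 ]
 top [0.5378 0.0677 0.024 ]
 top [0.4496 0.0701 0.024 ]
 top [0.4801 0.41   0.024 ]
 side [0.4892 0.4267 0.024 ]
 side [0.4578 0.0841 0.024 ]
 side [0.5433 0.0734 0.024 ]
 side [0.5752 0.4087 0.024 ]
rack
 top [ 0.4863 -0.0995  0.024 ]
 top [ 0.4566 -0.4308  0.024 ]
 top [ 0.3726 -0.4213  0.024 ]
 top [ 0.4032 -0.0914  0.024 ]
 side [ 0.4962 -0.0905  0.024 ]
 side [ 0.4693 -0.4263  0.024 ]
 side [ 0.3834 -0.4185  0.024 ]
 side [ 0.4085 -0.0841  0.024 ]
```

```bash
python3 - <<'E'
from h import *
import cv2
np.set_printoptions(precision=4,suppress=True)
T=lambda *p:crop(p,6,(215,170));S=lambda *p:crop(p,4,(310,195))
T2=lambda x,y:crop((x,y-288),6,(350,185));S2=lambda x,y:crop((x,y-320),4,(155,150))
for n in P: print(n,-P[n]["extrinsics"][:3,:3].T@P[n]["extrinsics"][:3,3])
C=[(45,172),(45,-172),(-45,-172),(-45,172)]
def pts(q,C,z):
    c,s=np.cos(q[2]),np.sin(q[2]);C=np.array(C)/1000
    return [np.array([q[0]+c*x-s*y,q[1]+s*x+c*y,z]) for x,y in C]
res={}
for n,A,B in [("tray",[T(88,66),T(632,100),T(632,236),T(92,203)],[S(492,284),S(42,160),S(78,62),S(526,180)]),
  ("rack",[T2(88,370),T2(614,402),T2(612,534),T2(82,500)],[S2(464,566),S2(60,462),S2(107,374),S2(500,470)])]:
    def f(q):
        return np.concatenate([np.r_[proj("top",p)-a,proj("side",p)-b] for p,a,b in zip(pts(q,C,q[3]),A,B)])
    r=least_squares(f,[.5,0,0,.02],loss="soft_l1");print(n,r.x,np.degrees(r.x[2]),"\n",r.fun.reshape(4,4) if 0 else f(r.x).reshape(4,4));res[n]=r.x
out=[]
for cam,x0,y0,w,h,k,obj in [("top",355,185,115,55,6,"rack"),("side",155,150,140,68,5,"rack")]:
    im=cv2.imread(f"pics/{cam}0.png")[y0:y0+h,x0:x0+w];im=cv2.resize(im,None,fx=k,fy=k,interpolation=cv2.INTER_CUBIC)
    q=res[obj]
    def line(a,z,col):
        L=np.array([(proj(cam,p)-(x0,y0)+.5)*k-.5 for p in pts(q,a,z)]);cv2.polylines(im,[np.round(L).astype(np.int32)],False,col,1,cv2.LINE_AA)
    line(C+C[:1],.024,(0,0,255));line(C+C[:1],0,(255,0,0))
    for y in(-84,0,84): line([(-45,y),(45,y)],.024,(0,0,255)); line([(-45,y),(45,y)],.010,(0,160,0))
    out.append(cv2.copyMakeBorder(im,0,0,0,700-im.shape[1],cv2.BORDER_CONSTANT))
o=np.vstack(out);cv2.imwrite("pics/ov1.png",cv2.resize(o,None,fx=.87,fy=.87));print(o.shape)
E
```

```text
side [1.0726 0.1913 1.2375]
top [0.1784 0.0784 1.4403]
tray [ 0.5116  0.2464 -0.0938  0.0128] -5.372065528278762 
 [[ 0.9498  0.0147  0.8851  0.7874]
 [-0.8649  0.1068 -0.5895  0.4715]
 [-2.4461  0.3345 -1.0963 -0.6203]
 [-2.4266 -0.0532 -2.3453 -0.7002]]
rack [ 0.431  -0.2622 -0.0832  0.0068] -4.765155607487122 
 [[-1.8497  0.0165 -0.1781  0.607 ]
 [ 0.0368 -0.4183 -0.7654  0.1068]
 [ 0.7389  0.7973 -0.5894 -0.5666]
 [-1.6284  1.4582  0.1864  0.424 ]]
(670, 700, 3)
```

View pics/ov1.png

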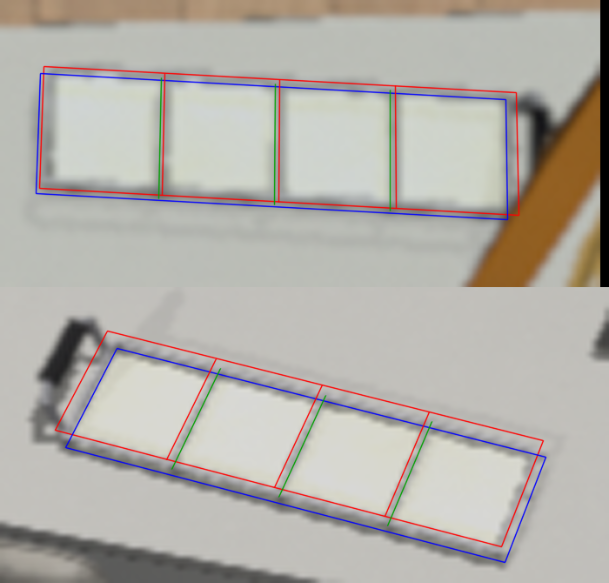

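Overlay fits the rack (dividers within about 2 mm). It gives centre (0.431,-0.262), yaw -4.8°. Next are the obstacles (bowl rim, yellow mill, tumbler, candle) and a move-helper script.

```bash
cat > g.py <<'E'
# usage: g.py x y z [yaw]: total shift in tool axes (cm) after turning to yaw, and az
import sys
from cell import env
import numpy as np
from scipy.spatial.transform import Rotation as R
o=env.get_obs();r=o["tool_rot"];a=[float(v) for v in sys.argv[1:]]
yaw=a[3] if len(a)>3 else r[2]
Rt=R.from_euler("xyz",[180,0,yaw],degrees=True)
d=Rt.inv().apply(np.array(a[:3])-o["tool_pos"])*100
print("t",round(o["time_s"],1),"pos",o["tool_pos"].round(4),"rot",r.round(1),"shift",d.round(2),"az",round(r[2]-yaw,1),"q",o["qpos"].round(0),"w",round(o["grip_width"],3),"gf",round(o["grasp_force"],1))
E
python3 - <<'E'
from h import *
np.set_printoptions(precision=4,suppress=True)
print("bowl",*tri((467,290),(202,80)))
print("bowl top-edge side/top at z .1:",[atz("top",u,.1) for u in [(418,290),(467,254)]],[atz("side",u,.1) for u in[(155,85),(251,80),(205,108),(200,45)]])
print("tumbler",atz("top",(203,168),.09),atz("side",(476,280),.09),"candle",atz("top",(251,246),.05),atz("side",(417,175),.09))
E
python3 g.py .529 .370 .3 85
```

```text
bowl [ 0.1395 -0.4016  0.1546] 0.9683255382479672
bowl top-edge side/top at z .1: [array([ 0.1434, -0.2575,  0.1   ]), array([ 0.2609, -0.4385,  0.1   ])] [array([ 0.145 , -0.5766,  0.1   ]), array([ 0.06  , -0.2644,  0.1   ]), array([ 0.2072, -0.3788,  0.1   ]), array([-0.0657, -0.4892,  0.1   ])]
tumbler [0.6019 0.4963 0.09  ] [0.6201 0.5134 0.09  ] candle [0.3145 0.3241 0.05  ] [0.3225 0.3272 0.09  ]
t 0.1 pos [ 0.1693 -0.627   0.1942] rot [-179.9    0.    15.1] shift [102.46  27.15 -10.58] az -69.9 q [76. 18. -4. 83.  1. 79. -3.] w 0.087 gf 0.0
```

Call:
jog_arm(
  motion=[
    {"z": -2, "az": -8},
    {"z": -2, "az": -8},
    {"z": -2, "az": -8},
    {"z": -2, "az": -8},
    {"z": -2, "az": -8},
  ],
  claw=1,
)

```text
$.motion[0]: bad value
```

Call:
jog_arm(
  motion=[
    {"y": 3, "x": 3, "az": -6},
    {"y": 3, "x": 3, "az": -6},
    {"y": 3, "x": 3, "az": -6},
    {"y": 3, "x": 3, "az": -6},
    {"y": 3, "x": 3, "az": -6},
  ],
)

```text
$.motion[0]: bad value
```

```bash
python3 g.py .48 -.1 .3 85;python3 g.py .529 .37 .25 85
```

```text
t 0.1 pos [ 0.1693 -0.627   0.1942] rot [-179.9    0.    15.1] shift [ 55.21  26.36 -10.58] az -69.9 q [76. 18. -4. 83.  1. 79. -3.] w 0.087 gf 0.0
t 0.1 pos [ 0.1693 -0.627   0.1942] rot [-179.9    0.    15.1] shift [102.46  27.15  -5.58] az -69.9 q [76. 18. -4. 83.  1. 79. -3.] w 0.087 gf 0.0
```

Every row needs all six numbers.

Call:
jog_arm(
  motion=[
    {"x": 0, "y": 0, "z": -2, "ax": 0, "ay": 0, "az": -8},
    {"x": 0, "y": 0, "z": -2, "ax": 0, "ay": 0, "az": -8},
    {"x": 0, "y": 0, "z": -2, "ax": 0, "ay": 0, "az": -8},
    {"x": 0, "y": 0, "z": -2, "ax": 0, "ay": 0, "az": -8},
    {"x": 0, "y": 0, "z": -2, "ax": 0, "ay": 0, "az": -8},
  ],
  claw=1,
)

```text
time_s: 0.6
tool_pos: [0.1694, -0.6272, 0.2954]
tool_rot: [-180.0, -0.0, 55.4]
force: [1.0, 0.5, -0.1]
grip_width: 0.0869
grasp_force: 0.0
```

Call:
jog_arm(
  motion=[
    {"x": 3, "y": 3, "z": 0, "ax": 0, "ay": 0, "az": -6},
    {"x": 3, "y": 3, "z": 0, "ax": 0, "ay": 0, "az": -6},
    {"x": 3, "y": 3, "z": 0, "ax": 0, "ay": 0, "az": -6},
    {"x": 3, "y": 3, "z": 0, "ax": 0, "ay": 0, "az": -6},
    {"x": 3, "y": 3, "z": 0, "ax": 0, "ay": 0, "az": -6},
  ],
)

```text
time_s: 1.1
tool_pos: [0.3652, -0.5477, 0.2942]
tool_rot: [-180.0, -0.1, 85.4]
force: [1.1, -0.4, -0.1]
grip_width: 0.0873
grasp_force: 0.0
```

```bash
python3 g.py .48 -.1 .3 85;python3 g.py .529 .37 .25 85
```

```text
t 1.1 pos [ 0.3652 -0.5477  0.2942] rot [-1.80e+02 -1.00e-01  8.54e+01] shift [45.6   7.54 -0.58] az 0.4 q [ 67.  19. -18.  72.   6.  90.  45.] w 0.087 gf 0.0
t 1.1 pos [ 0.3652 -0.5477  0.2942] rot [-1.80e+02 -1.00e-01  8.54e+01] shift [92.85  8.32  4.42] az 0.4 q [ 67.  19. -18.  72.   6.  90.  45.] w 0.087 gf 0.0
```

Call:
jog_arm(
  motion=[
    {"x": 4.6, "y": 1.6, "z": 0, "ax": 0, "ay": 0, "az": 0},
    {"x": 4.6, "y": 1.6, "z": 0, "ax": 0, "ay": 0, "az": 0},
    {"x": 4.6, "y": 1.6, "z": 0, "ax": 0, "ay": 0, "az": 0},
    {"x": 4.6, "y": 1.6, "z": 0, "ax": 0, "ay": 0, "az": 0},
    {"x": 4.6, "y": 1.6, "z": 0, "ax": 0, "ay": 0, "az": 0},
  ],
)

```text
time_s: 1.6
tool_pos: [0.4634, -0.3242, 0.2947]
tool_rot: [-180.0, 0.0, 85.1]
force: [0.4, -0.5, -0.4]
grip_width: 0.0877
grasp_force: 0.0
```

Call:
jog_arm(
  motion=[
    {"x": 4.6, "y": 0, "z": 0, "ax": 0, "ay": 0, "az": 0},
    {"x": 4.6, "y": 0, "z": 0, "ax": 0, "ay": 0, "az": 0},
    {"x": 4.6, "y": 0, "z": 0, "ax": 0, "ay": 0, "az": 0},
    {"x": 4.6, "y": 0, "z": 0, "ax": 0, "ay": 0, "az": 0},
    {"x": 4.6, "y": 0, "z": 0, "ax": 0, "ay": 0, "az": 0},
  ],
)

```text
time_s: 2.1
tool_pos: [0.4823, -0.0951, 0.2948]
tool_rot: [-180.0, 0.0, 85.1]
force: [0.5, -0.0, -0.3]
grip_width: 0.0868
grasp_force: 0.0
```

Call:
jog_arm(
  motion=[
    {"x": 4.6, "y": 0, "z": 0, "ax": 0, "ay": 0, "az": 0},
    {"x": 4.6, "y": 0, "z": 0, "ax": 0, "ay": 0, "az": 0},
    {"x": 4.6, "y": 0, "z": 0, "ax": 0, "ay": 0, "az": 0},
    {"x": 4.6, "y": 0, "z": 0, "ax": 0, "ay": 0, "az": 0},
    {"x": 4.6, "y": 0, "z": 0, "ax": 0, "ay": 0, "az": 0},
  ],
)

```text
time_s: 2.6
tool_pos: [0.5019, 0.1337, 0.295]
tool_rot: [180.0, 0.0, 85.1]
force: [2.0, -0.4, -0.8]
grip_width: 0.0871
grasp_force: 0.0
```

```bash
python3 g.py .529 .37 .25 85
```

```text
t 2.6 pos [0.5019 0.1337 0.295 ] rot [180.    0.   85.1] shift [23.77  0.64  4.5 ] az 0.1 q [ 31.   3. -51.  91.   3.  87. -25.] w 0.087 gf 0.0
```

Call:
jog_arm(
  motion=[
    {"x": 4.75, "y": 0.13, "z": 1, "ax": 0, "ay": 0, "az": 0},
    {"x": 4.75, "y": 0.13, "z": 1, "ax": 0, "ay": 0, "az": 0},
    {"x": 4.75, "y": 0.13, "z": 1, "ax": 0, "ay": 0, "az": 0},
    {"x": 4.75, "y": 0.13, "z": 1, "ax": 0, "ay": 0, "az": 0},
    {"x": 4.75, "y": 0.13, "z": 1, "ax": 0, "ay": 0, "az": 0},
  ],
)

```text
time_s: 3.1
tool_pos: [0.5292, 0.3695, 0.2439]
tool_rot: [-180.0, 0.1, 85.1]
force: [1.1, 0.1, -0.6]
grip_width: 0.0872
grasp_force: 0.0
```

Call:
jog_arm(
  motion=[
    {"x": 0, "y": 0, "z": 3, "ax": 0, "ay": 0, "az": 0},
    {"x": 0, "y": 0, "z": 3, "ax": 0, "ay": 0, "az": 0},
    {"x": 0, "y": 0, "z": 3, "ax": 0, "ay": 0, "az": 0},
    {"x": 0, "y": 0, "z": 2, "ax": 0, "ay": 0, "az": 0},
    {"x": 0, "y": 0, "z": 0, "ax": 0, "ay": 0, "az": 0},
  ],
)

```text
time_s: 3.6
tool_pos: [0.5272, 0.3662, 0.1312]
tool_rot: [-179.7, 0.3, 85.1]
force: [-0.6, -0.3, 0.4]
grip_width: 0.0869
grasp_force: 0.0
```

```bash
python3 g.py .529 .37 .046 85; python3 - <<'E'
from cell import env
import cv2
im=env.read_camera("side")[180:300,300:500,::-1];cv2.imwrite("pics/a1.png",cv2.resize(im,None,fx=4,fy=4,interpolation=cv2.INTER_CUBIC))
E
```

```text
t 3.6 pos [0.5272 0.3662 0.1312] rot [-179.7    0.3   85.1] shift [0.39 0.15 8.52] az 0.1 q [  2.  29. -53.  87.  24.  76. -58.] w 0.087 gf 0.0
```

View pics/a1.png

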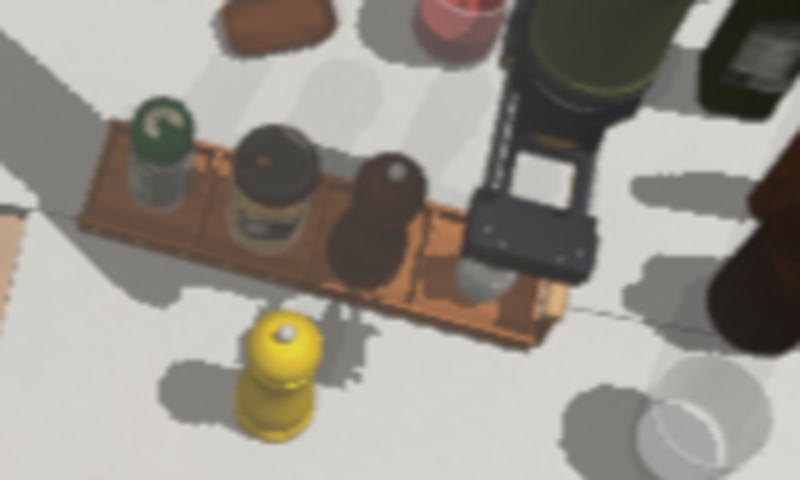

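The gripper (530,235) sits over the salt (485,285), and the mill (378,220) is clear of the body. I'll go down and close.

Call:
jog_arm(
  motion=[
    {"x": 0.35, "y": 0.15, "z": 1.7, "ax": 0, "ay": 0, "az": 0},
    {"x": 0, "y": 0, "z": 1.7, "ax": 0, "ay": 0, "az": 0},
    {"x": 0, "y": 0, "z": 1.7, "ax": 0, "ay": 0, "az": 0},
    {"x": 0, "y": 0, "z": 1.7, "ax": 0, "ay": 0, "az": 0},
    {"x": 0, "y": 0, "z": 1.7, "ax": 0, "ay": 0, "az": 0},
  ],
)

```text
time_s: 4.15
tool_pos: [0.5306, 0.3712, 0.0483]
tool_rot: [-180.0, 0.0, 85.1]
force: [0.3, -0.1, -0.5]
grip_width: 0.087
grasp_force: 0.0
```

Call:
jog_arm(
  motion=[
    {"x": 0, "y": 0, "z": 0, "ax": 0, "ay": 0, "az": 0},
    {"x": 0, "y": 0, "z": 0, "ax": 0, "ay": 0, "az": 0},
    {"x": 0, "y": 0, "z": 0, "ax": 0, "ay": 0, "az": 0},
    {"x": 0, "y": 0, "z": 0, "ax": 0, "ay": 0, "az": 0},
    {"x": 0, "y": 0, "z": 0, "ax": 0, "ay": 0, "az": 0},
  ],
  claw=-1,
  squeeze=20,
)

```text
time_s: 4.65
tool_pos: [0.5312, 0.3719, 0.0509]
tool_rot: [179.9, -0.0, 85.1]
force: [0.2, -0.1, 1.2]
grip_width: 0.055
grasp_force: 0.0
```

Call:
jog_arm(
  motion=[
    {"x": 0, "y": 0, "z": 0, "ax": 0, "ay": 0, "az": 0},
    {"x": 0, "y": 0, "z": 0, "ax": 0, "ay": 0, "az": 0},
    {"x": 0, "y": 0, "z": 0, "ax": 0, "ay": 0, "az": 0},
    {"x": 0, "y": 0, "z": 0, "ax": 0, "ay": 0, "az": 0},
    {"x": 0, "y": 0, "z": 0, "ax": 0, "ay": 0, "az": 0},
  ],
)

```text
time_s: 5.15
tool_pos: [0.5307, 0.3716, 0.0502]
tool_rot: [-180.0, 0.0, 85.1]
force: [-0.1, -0.3, 1.1]
grip_width: 0.0327
grasp_force: 20.0
```

Width 33 mm against the expected 44 mm, so I'll look.

```bash
python3 - <<'E'
from cell import env
import cv2,numpy as np
f=lambda n,x,y,w,h:cv2.resize(env.read_camera(n)[y:y+h,x:x+w,::-1],None,fx=5,fy=5,interpolation=cv2.INTER_CUBIC)
cv2.imwrite("pics/a2.png",np.vstack([f("side",380,200,120,70),f("top",205,165,120,48)]))
E
```

```text
(no output)
```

View pics/a2.png

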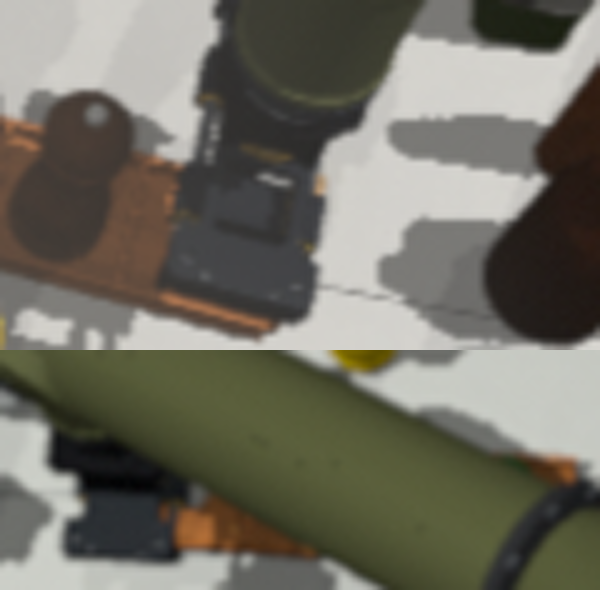

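```bash
python3 - <<'E'
from h import *
np.set_printoptions(precision=4,suppress=True)
T=lambda *p:crop(p,6,(215,170));S=lambda *p:crop(p,4,(310,195))
print("base obs side",S(437,232),"pred",proj("side",[.53,.3705,.01]), "at z.01",atz("side",S(437,232),.01),atz("side",S(440,195),.06))
print("base obs top",T(172,145),atz("top",T(172,145),.01),proj("top",[.53,.3705,.01]),"z.08 dome:",atz("top",T(133,97),.1),atz("side",S(464,178),.1))
E
```

```text
base obs side [418.875 252.625] pred [419.8468 250.5883] at z.01 [0.537  0.3683 0.01  ] [0.5302 0.3605 0.06  ]
base obs top [243.25 193.75] [0.5196 0.3629 0.01  ] [241.3036 191.1805] z.08 dome: [0.5285 0.3689 0.1   ] [0.5326 0.3698 0.1   ]
```

Call:
jog_arm(
  motion=[
    {"x": 0, "y": 0, "z": 0, "ax": 0, "ay": 0, "az": 0},
    {"x": 0, "y": 0, "z": 0, "ax": 0, "ay": 0, "az": 0},
    {"x": 0, "y": 0, "z": 0, "ax": 0, "ay": 0, "az": 0},
    {"x": 0, "y": 0, "z": 0, "ax": 0, "ay": 0, "az": 0},
    {"x": 0, "y": 0, "z": 0, "ax": 0, "ay": 0, "az": 0},
  ],
  claw=0.5,
)

```text
time_s: 5.75
tool_pos: [0.5308, 0.3715, 0.05]
tool_rot: [-180.0, 0.0, 85.1]
force: [-0.8, 0.6, 0.2]
grip_width: 0.062
grasp_force: 0.0
```

Call:
jog_arm(
  motion=[
    {"x": 0, "y": 0, "z": 0.4, "ax": 0, "ay": 0, "az": 0},
    {"x": 0, "y": 0, "z": 0.4, "ax": 0, "ay": 0, "az": 0},
    {"x": 0, "y": 0, "z": 0.4, "ax": 0, "ay": 0, "az": 0},
    {"x": 0, "y": 0, "z": 0, "ax": 0, "ay": 0, "az": 0},
    {"x": 0, "y": 0, "z": 0, "ax": 0, "ay": 0, "az": 0},
  ],
)

```text
time_s: 6.25
tool_pos: [0.5307, 0.3715, 0.0378]
tool_rot: [-180.0, 0.0, 85.1]
force: [-0.8, -0.1, 1.3]
grip_width: 0.0657
grasp_force: 0.0
```

Call:
jog_arm(
  motion=[
    {"x": 0, "y": 0, "z": 0, "ax": 0, "ay": 0, "az": 0},
    {"x": 0, "y": 0, "z": 0, "ax": 0, "ay": 0, "az": 0},
    {"x": 0, "y": 0, "z": 0, "ax": 0, "ay": 0, "az": 0},
    {"x": 0, "y": 0, "z": 0, "ax": 0, "ay": 0, "az": 0},
    {"x": 0, "y": 0, "z": 0, "ax": 0, "ay": 0, "az": 0},
  ],
  claw=-1,
)

```text
time_s: 6.75
tool_pos: [0.5307, 0.3716, 0.0382]
tool_rot: [-180.0, 0.0, 85.1]
force: [0.2, -0.6, 1.8]
grip_width: 0.034
grasp_force: 18.8
```

Call:
jog_arm(
  motion=[
    {"x": 0, "y": 0, "z": 0, "ax": 0, "ay": 0, "az": 0},
    {"x": 0, "y": 0, "z": 0, "ax": 0, "ay": 0, "az": 0},
    {"x": 0, "y": 0, "z": 0, "ax": 0, "ay": 0, "az": 0},
    {"x": 0, "y": 0, "z": 0, "ax": 0, "ay": 0, "az": 0},
    {"x": 0, "y": 0, "z": 0, "ax": 0, "ay": 0, "az": 0},
  ],
)

```text
time_s: 7.25
tool_pos: [0.5308, 0.3716, 0.0382]
tool_rot: [180.0, 0.0, 85.1]
force: [-0.3, -0.1, 1.3]
grip_width: 0.0338
grasp_force: 18.8
```

Call:
jog_arm(
  motion=[
    {"x": 0, "y": 0, "z": -1, "ax": 0, "ay": 0, "az": 0},
    {"x": 0, "y": 0, "z": -2, "ax": 0, "ay": 0, "az": 0},
    {"x": 0, "y": 0, "z": -3, "ax": 0, "ay": 0, "az": 0},
    {"x": 0, "y": 0, "z": -3, "ax": 0, "ay": 0, "az": 0},
    {"x": 0, "y": 0, "z": -3, "ax": 0, "ay": 0, "az": 0},
  ],
)

```text
time_s: 7.75
tool_pos: [0.5306, 0.3714, 0.1596]
tool_rot: [180.0, 0.0, 85.1]
force: [-0.4, -0.9, -1.5]
grip_width: 0.0339
grasp_force: 18.7
```

```bash
python3 - <<'E'
from cell import env
import cv2,numpy as np
f=lambda n,x,y,w,h:cv2.resize(env.read_camera(n)[y:y+h,x:x+w,::-1],None,fx=5,fy=5,interpolation=cv2.INTER_CUBIC)
cv2.imwrite("pics/a3.png",f("side",380,190,120,80))
E
python3 g.py .529 .37 .24 85
```

```text
t 7.8 pos [0.5327 0.3737 0.1655] rot [179.6  -0.3  85.1] shift [-0.4  -0.34 -7.45] az 0.1 q [  2.  28. -54.  84.  23.  79. -58.] w 0.034 gf 18.7
```

View pics/a3.png

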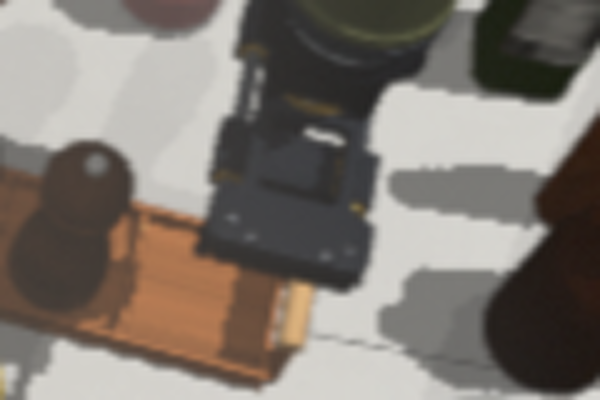

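The tray place is empty and the salt is lifted, so the grip is good. I'll rise, then cross.

Call:
jog_arm(
  motion=[
    {"x": 0, "y": 0, "z": -2, "ax": 0, "ay": 0, "az": 0},
    {"x": 0, "y": 0, "z": -2, "ax": 0, "ay": 0, "az": 0},
    {"x": 0, "y": 0, "z": -2, "ax": 0, "ay": 0, "az": 0},
    {"x": 0, "y": 0, "z": -2, "ax": 0, "ay": 0, "az": 0},
    {"x": -1, "y": 0, "z": 0, "ax": 0, "ay": 0, "az": 0},
  ],
)

```text
time_s: 8.3
tool_pos: [0.5301, 0.3641, 0.2412]
tool_rot: [179.8, -0.3, 85.3]
force: [0.6, -0.0, -1.2]
grip_width: 0.034
grasp_force: 18.7
```

Call:
jog_arm(
  motion=[
    {"x": -2.5, "y": 0, "z": 0, "ax": 0, "ay": 0, "az": 0},
    {"x": -4.5, "y": 0, "z": 0, "ax": 0, "ay": 0, "az": 0},
    {"x": -4.5, "y": 0, "z": 0, "ax": 0, "ay": 0, "az": 0},
    {"x": -4.5, "y": 0, "z": 0, "ax": 0, "ay": 0, "az": 0},
    {"x": -4.5, "y": 0, "z": 0, "ax": 0, "ay": 0, "az": 0},
  ],
)

```text
time_s: 8.8
tool_pos: [0.5114, 0.1544, 0.2367]
tool_rot: [-179.9, 0.1, 85.1]
force: [0.6, -0.3, -0.9]
grip_width: 0.0341
grasp_force: 18.7
```

Call:
jog_arm(
  motion=[
    {"x": -4.5, "y": 0, "z": 0, "ax": 0, "ay": 0, "az": 0},
    {"x": -4.5, "y": 0, "z": 0, "ax": 0, "ay": 0, "az": 0},
    {"x": -4.5, "y": 0, "z": 0, "ax": 0, "ay": 0, "az": 0},
    {"x": -4.5, "y": 0, "z": 0, "ax": 0, "ay": 0, "az": 0},
    {"x": -4.5, "y": 0, "z": 0, "ax": 0, "ay": 0, "az": 0},
  ],
)

```text
time_s: 9.3
tool_pos: [0.4917, -0.0694, 0.2372]
tool_rot: [-180.0, 0.1, 85.0]
force: [0.2, 0.3, -0.7]
grip_width: 0.034
grasp_force: 18.7
```

Call:
jog_arm(
  motion=[
    {"x": -4.5, "y": -0.4, "z": 0, "ax": 0, "ay": 0, "az": 0},
    {"x": -4.5, "y": -0.4, "z": 0, "ax": 0, "ay": 0, "az": 0},
    {"x": -4.5, "y": -0.4, "z": 0, "ax": 0, "ay": 0, "az": 0},
    {"x": -4.5, "y": -0.4, "z": 0, "ax": 0, "ay": 0, "az": 0},
    {"x": -4.5, "y": -0.4, "z": 0, "ax": 0, "ay": 0, "az": 0},
  ],
)

```text
time_s: 9.8
tool_pos: [0.4523, -0.2913, 0.2371]
tool_rot: [-179.9, 0.0, 85.1]
force: [1.1, -0.2, -1.9]
grip_width: 0.0338
grasp_force: 18.7
```

```bash
python3 g.py .4205 -.3878 .12 85
```

```text
t 9.8 pos [ 0.4523 -0.2913  0.2371] rot [-179.9    0.    85.1] shift [-9.89 -2.33 11.71] az 0.1 q [ 61.   6. -34.  94.   3.  81.  23.] w 0.034 gf 18.7
```

Call:
jog_arm(
  motion=[
    {"x": -3.3, "y": -0.8, "z": 1, "ax": 0, "ay": 0, "az": 0},
    {"x": -3.3, "y": -0.8, "z": 2, "ax": 0, "ay": 0, "az": 0},
    {"x": -3.3, "y": -0.8, "z": 3, "ax": 0, "ay": 0, "az": 0},
    {"x": 0, "y": 0, "z": 4, "ax": 0, "ay": 0, "az": 0},
    {"x": 0, "y": 0, "z": 1.7, "ax": 0, "ay": 0, "az": 0},
  ],
)

```text
time_s: 10.3
tool_pos: [0.4174, -0.3856, 0.1159]
tool_rot: [-179.7, -0.3, 84.9]
force: [-0.5, 1.3, -1.4]
grip_width: 0.034
grasp_force: 18.8
```

```bash
python3 g.py .4205 -.3878 .042 85; python3 - <<'E'
from cell import env
import cv2,numpy as np
f=lambda n,x,y,w,h:cv2.resize(env.read_camera(n)[y:y+h,x:x+w,::-1],None,fx=4,fy=4,interpolation=cv2.INTER_CUBIC)
cv2.imwrite("pics/a4.png",f("side",130,100,180,130))
E
python3 g.py .4205 -.3878 .042 85
```

```text
t 10.3 pos [ 0.4174 -0.3856  0.1159] rot [-179.7   -0.3   84.9] shift [-0.19  0.33  7.39] az -0.1 q [ 66.  14. -29. 100.   7.  69.  29.] w 0.034 gf 18.8
t 10.3 pos [ 0.4172 -0.384   0.1142] rot [-179.6   -0.4   85. ] shift [-0.35  0.37  7.22] az -0.0 q [ 66.  14. -29. 100.   7.  69.  29.] w 0.034 gf 18.8
```

View pics/a4.png

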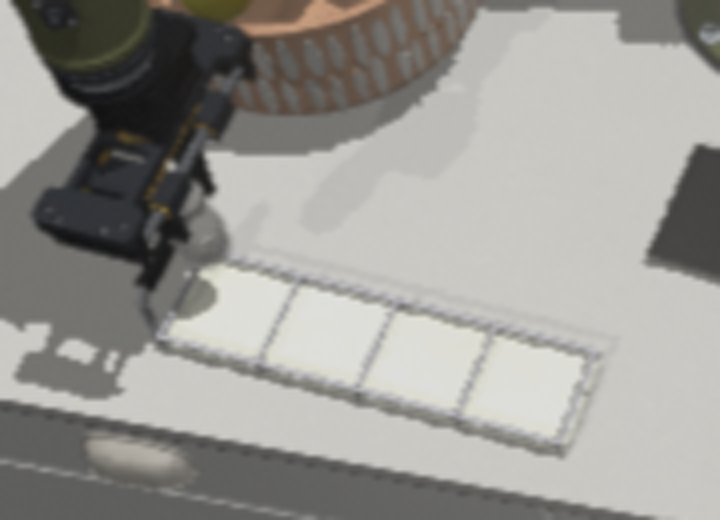

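```bash
python3 - <<'E'
from h import *
print(atz("side",crop((208,257),4,(130,100)),.087),proj("side",[.4175,-.384,.087]),crop((208,235),4,(130,100)),proj("side",[.4175,-.384,.12]))
E
```

```text
[ 0.42162943 -0.38515343  0.087     ] [182.44477241 162.83066488] [181.625 158.375] [179.3885669  156.79879973]
```

Call:
jog_arm(
  motion=[
    {"x": -0.3, "y": 0.3, "z": 2.2, "ax": 0, "ay": 0, "az": 0},
    {"x": 0, "y": 0, "z": 2, "ax": 0, "ay": 0, "az": 0},
    {"x": 0, "y": 0, "z": 1.5, "ax": 0, "ay": 0, "az": 0},
    {"x": 0, "y": 0, "z": 1, "ax": 0, "ay": 0, "az": 0},
    {"x": 0, "y": 0, "z": 0.4, "ax": 0, "ay": 0, "az": 0},
  ],
)

```text
time_s: 10.85
tool_pos: [0.424, -0.3888, 0.0493]
tool_rot: [-179.9, -0.0, 85.1]
force: [-0.6, 0.8, -1.2]
grip_width: 0.0337
grasp_force: 18.8
```

Call:
jog_arm(
  motion=[
    {"x": 0, "y": 0, "z": 0, "ax": 0, "ay": 0, "az": 0},
    {"x": 0, "y": 0, "z": 0, "ax": 0, "ay": 0, "az": 0},
    {"x": 0, "y": 0, "z": 0, "ax": 0, "ay": 0, "az": 0},
    {"x": 0, "y": 0, "z": 0, "ax": 0, "ay": 0, "az": 0},
    {"x": 0, "y": 0, "z": 0, "ax": 0, "ay": 0, "az": 0},
  ],
)

```text
time_s: 11.35
tool_pos: [0.4248, -0.3894, 0.0506]
tool_rot: [180.0, 0.0, 85.1]
force: [0.1, 0.5, -0.6]
grip_width: 0.0344
grasp_force: 18.8
```

```bash
python3 g.py .4205 -.3878 .038 85
```

```text
t 11.3 pos [ 0.4248 -0.3894  0.0506] rot [180.    0.   85.1] shift [ 0.12 -0.45  1.26] az 0.1 q [ 64.  18. -29. 103.  10.  61.  27.] w 0.034 gf 18.8
```

Call:
jog_arm(
  motion=[
    {"x": 0.1, "y": -0.4, "z": 0.3, "ax": 0, "ay": 0, "az": 0},
    {"x": 0, "y": 0, "z": 0.4, "ax": 0, "ay": 0, "az": 0},
    {"x": 0, "y": 0, "z": 0.3, "ax": 0, "ay": 0, "az": 0},
    {"x": 0, "y": 0, "z": 0.2, "ax": 0, "ay": 0, "az": 0},
    {"x": 0, "y": 0, "z": 0, "ax": 0, "ay": 0, "az": 0},
  ],
)

```text
time_s: 11.85
tool_pos: [0.4207, -0.3878, 0.0382]
tool_rot: [-180.0, 0.0, 85.1]
force: [-0.8, -0.4, -0.9]
grip_width: 0.0342
grasp_force: 19.0
```

Call:
jog_arm(
  motion=[
    {"x": 0, "y": 0, "z": 0, "ax": 0, "ay": 0, "az": 0},
    {"x": 0, "y": 0, "z": 0, "ax": 0, "ay": 0, "az": 0},
    {"x": 0, "y": 0, "z": 0, "ax": 0, "ay": 0, "az": 0},
    {"x": 0, "y": 0, "z": 0, "ax": 0, "ay": 0, "az": 0},
    {"x": 0, "y": 0, "z": 0, "ax": 0, "ay": 0, "az": 0},
  ],
)

```text
time_s: 12.35
tool_pos: [0.4207, -0.3878, 0.0382]
tool_rot: [-180.0, 0.0, 85.1]
force: [-0.2, 0.4, 1.2]
grip_width: 0.0336
grasp_force: 19.0
```

Call:
jog_arm(
  motion=[
    {"x": 0, "y": 0, "z": 0, "ax": 0, "ay": 0, "az": 0},
    {"x": 0, "y": 0, "z": 0, "ax": 0, "ay": 0, "az": 0},
    {"x": 0, "y": 0, "z": 0, "ax": 0, "ay": 0, "az": 0},
    {"x": 0, "y": 0, "z": 0, "ax": 0, "ay": 0, "az": 0},
    {"x": 0, "y": 0, "z": 0, "ax": 0, "ay": 0, "az": 0},
  ],
  claw=1,
)

```text
time_s: 12.85
tool_pos: [0.4208, -0.3879, 0.0382]
tool_rot: [180.0, 0.0, 85.1]
force: [-0.1, 0.4, -0.9]
grip_width: 0.0663
grasp_force: 0.0
```

Call:
jog_arm(
  motion=[
    {"x": 0, "y": 0, "z": -2, "ax": 0, "ay": 0, "az": 0},
    {"x": 0, "y": 0, "z": -4.5, "ax": 0, "ay": 0, "az": 0},
    {"x": 0, "y": 0, "z": -4.5, "ax": 0, "ay": 0, "az": 0},
    {"x": 0, "y": 0, "z": -4.5, "ax": 0, "ay": 0, "az": 0},
    {"x": 0, "y": 0, "z": -4.5, "ax": 0, "ay": 0, "az": 0},
  ],
)

```text
time_s: 13.35
tool_pos: [0.4206, -0.3876, 0.2401]
tool_rot: [180.0, 0.0, 85.1]
force: [0.6, -0.5, 0.6]
grip_width: 0.0868
grasp_force: 0.0
```

Call:
jog_arm(
  motion=[
    {"x": 4.5, "y": 0.9, "z": 0, "ax": 0, "ay": 0, "az": 0},
    {"x": 4.5, "y": 0.9, "z": 0, "ax": 0, "ay": 0, "az": 0},
    {"x": 4.5, "y": 0.9, "z": 0, "ax": 0, "ay": 0, "az": 0},
    {"x": 4.5, "y": 0.9, "z": 0, "ax": 0, "ay": 0, "az": 0},
    {"x": 4.5, "y": 0.9, "z": 0, "ax": 0, "ay": 0, "az": 0},
  ],
)

```text
time_s: 13.85
tool_pos: [0.485, -0.1657, 0.2383]
tool_rot: [180.0, 0.0, 85.1]
force: [0.4, -0.5, 0.3]
grip_width: 0.087
grasp_force: 0.0
```

Call:
jog_arm(
  motion=[
    {"x": 4.5, "y": 0, "z": 0, "ax": 0, "ay": 0, "az": 0},
    {"x": 4.5, "y": 0, "z": 0, "ax": 0, "ay": 0, "az": 0},
    {"x": 4.5, "y": 0, "z": 0, "ax": 0, "ay": 0, "az": 0},
    {"x": 4.5, "y": 0, "z": 0, "ax": 0, "ay": 0, "az": 0},
    {"x": 4.5, "y": 0, "z": 0, "ax": 0, "ay": 0, "az": 0},
  ],
)

```text
time_s: 14.35
tool_pos: [0.5038, 0.0585, 0.2384]
tool_rot: [179.9, 0.1, 85.1]
force: [0.7, -0.6, -0.5]
grip_width: 0.087
grasp_force: 0.0
```

```bash
python3 g.py .522 .286 .24 85; python3 - <<'E'
from cell import env
import cv2,numpy as np
f=lambda n,x,y,w,h:cv2.resize(env.read_camera(n)[y:y+h,x:x+w,::-1],None,fx=4,fy=4,interpolation=cv2.INTER_CUBIC)
cv2.imwrite("pics/a5.png",np.vstack([f("side",145,130,150,90),f("top",345,180,150,60)]))
E
```

```text
t 14.3 pos [0.5038 0.0585 0.2384] rot [1.799e+02 1.000e-01 8.510e+01] shift [22.82 -0.17 -0.16] az 0.1 q [ 42.   2. -52.  98.   2.  81. -16.] w 0.087 gf 0.0
```

View pics/a5.png

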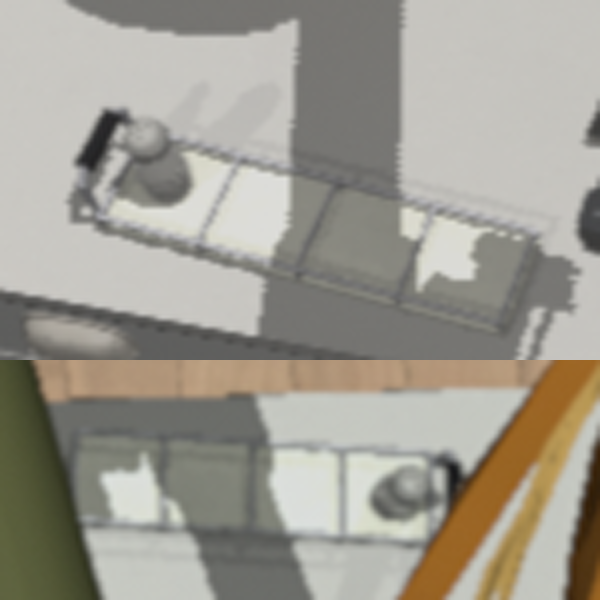

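Salt stands upright in place 1: base at (163,185) in the side crop and (397,497) in the top crop. Now the mill.

Call:
jog_arm(
  motion=[
    {"x": 4.8, "y": 0, "z": 0, "ax": 0, "ay": 0, "az": 0},
    {"x": 4.8, "y": 0, "z": 0, "ax": 0, "ay": 0, "az": 0},
    {"x": 4.8, "y": 0, "z": 0, "ax": 0, "ay": 0, "az": 0},
    {"x": 4.8, "y": 0, "z": 0, "ax": 0, "ay": 0, "az": 0},
    {"x": 3.6, "y": 0, "z": 0, "ax": 0, "ay": 0, "az": 0},
  ],
)

```text
time_s: 14.95
tool_pos: [0.523, 0.2866, 0.238]
tool_rot: [-180.0, -0.1, 85.2]
force: [-0.3, 0.4, 0.9]
grip_width: 0.0868
grasp_force: 0.0
```

Call:
jog_arm(
  motion=[
    {"x": 0, "y": 0, "z": 0, "ax": 0, "ay": 0, "az": 0},
    {"x": 0, "y": 0, "z": 0, "ax": 0, "ay": 0, "az": 0},
    {"x": 0, "y": 0, "z": 0, "ax": 0, "ay": 0, "az": 0},
    {"x": 0, "y": 0, "z": 1, "ax": 0, "ay": 0, "az": 0},
    {"x": 0, "y": 0, "z": 1, "ax": 0, "ay": 0, "az": 0},
  ],
)

```text
time_s: 15.45
tool_pos: [0.524, 0.2821, 0.2175]
tool_rot: [180.0, 0.1, 85.0]
force: [-0.2, -0.7, 0.3]
grip_width: 0.0872
grasp_force: 0.0
```

```bash
python3 g.py .522 .286 .093 85
```

```text
t 15.4 pos [0.524  0.2821 0.2175] rot [1.8e+02 1.0e-01 8.5e+01] shift [ 0.37 -0.23 12.45] az -0.0 q [ 16.  20. -59.  88.  17.  82. -49.] w 0.087 gf 0.0
```

Call:
jog_arm(
  motion=[
    {"x": 0.3, "y": -0.2, "z": 2.5, "ax": 0, "ay": 0, "az": 0},
    {"x": 0, "y": 0, "z": 3, "ax": 0, "ay": 0, "az": 0},
    {"x": 0, "y": 0, "z": 3, "ax": 0, "ay": 0, "az": 0},
    {"x": 0, "y": 0, "z": 2, "ax": 0, "ay": 0, "az": 0},
    {"x": 0, "y": 0, "z": 1, "ax": 0, "ay": 0, "az": 0},
  ],
)

```text
time_s: 15.95
tool_pos: [0.5204, 0.2848, 0.1002]
tool_rot: [-179.8, 0.2, 85.0]
force: [-0.7, -0.7, -0.3]
grip_width: 0.0872
grasp_force: 0.0
```

```bash
python3 g.py .522 .286 .093 85
```

```text
t 15.9 pos [0.5204 0.2848 0.1002] rot [-179.8    0.2   85. ] shift [0.13 0.15 0.72] az 0.0 q [ 14.  25. -56.  97.  22.  70. -52.] w 0.087 gf 0.0
```

Call:
jog_arm(
  motion=[
    {"x": 0, "y": 0, "z": 0.5, "ax": 0, "ay": 0, "az": 0},
    {"x": 0, "y": 0, "z": 0, "ax": 0, "ay": 0, "az": 0},
    {"x": 0, "y": 0, "z": 0, "ax": 0, "ay": 0, "az": 0},
    {"x": 0, "y": 0, "z": 0, "ax": 0, "ay": 0, "az": 0},
    {"x": 0, "y": 0, "z": 0, "ax": 0, "ay": 0, "az": 0},
  ],
  claw=-1,
  squeeze=25,
)

```text
time_s: 16.45
tool_pos: [0.522, 0.2873, 0.0989]
tool_rot: [179.9, -0.0, 85.1]
force: [-0.4, 0.5, 0.8]
grip_width: 0.055
grasp_force: 0.0
```

Call:
jog_arm(
  motion=[
    {"x": 0, "y": 0, "z": 0, "ax": 0, "ay": 0, "az": 0},
    {"x": 0, "y": 0, "z": 0, "ax": 0, "ay": 0, "az": 0},
    {"x": 0, "y": 0, "z": 0, "ax": 0, "ay": 0, "az": 0},
    {"x": 0, "y": 0, "z": 0, "ax": 0, "ay": 0, "az": 0},
    {"x": 0, "y": 0, "z": 0, "ax": 0, "ay": 0, "az": 0},
  ],
)

```text
time_s: 16.95
tool_pos: [0.5221, 0.2873, 0.0986]
tool_rot: [179.9, -0.0, 85.1]
force: [0.6, -0.7, 3.6]
grip_width: 0.0464
grasp_force: 25.0
```

```bash
python3 g.py .4275 -.3041 .25 85
```

```text
t 16.9 pos [0.5221 0.2873 0.0986] rot [179.9  -0.   85.1] shift [-59.74  -4.27 -15.14] az 0.1 q [ 14.  25. -56.  97.  22.  70. -53.] w 0.046 gf 25.0
```

Call:
jog_arm(
  motion=[
    {"x": 0, "y": 0, "z": 0, "ax": 0, "ay": 0, "az": 0},
    {"x": 0, "y": 0, "z": 0, "ax": 0, "ay": 0, "az": 0},
    {"x": 0, "y": 0, "z": 0.2, "ax": 0, "ay": 0, "az": 0},
    {"x": 0, "y": 0, "z": 0.2, "ax": 0, "ay": 0, "az": 0},
    {"x": 0, "y": 0, "z": 0.2, "ax": 0, "ay": 0, "az": 0},
  ],
  claw=0.8,
)

```text
time_s: 17.45
tool_pos: [0.5212, 0.2869, 0.0915]
tool_rot: [-179.9, 0.0, 85.1]
force: [0.2, 0.7, 0.5]
grip_width: 0.0754
grasp_force: 0.0
```

Call:
jog_arm(
  motion=[
    {"x": 0, "y": 0, "z": 0, "ax": 0, "ay": 0, "az": 0},
    {"x": 0, "y": 0, "z": 0, "ax": 0, "ay": 0, "az": 0},
    {"x": 0, "y": 0, "z": 0, "ax": 0, "ay": 0, "az": 0},
    {"x": 0, "y": 0, "z": 0, "ax": 0, "ay": 0, "az": 0},
    {"x": 0, "y": 0, "z": 0, "ax": 0, "ay": 0, "az": 0},
  ],
  claw=-1,
)

```text
time_s: 17.95
tool_pos: [0.5218, 0.2871, 0.0923]
tool_rot: [180.0, -0.0, 85.1]
force: [0.5, 0.3, 1.2]
grip_width: 0.0464
grasp_force: 25.1
```

Call:
jog_arm(
  motion=[
    {"x": 0, "y": 0, "z": 0, "ax": 0, "ay": 0, "az": 0},
    {"x": 0, "y": 0, "z": 0, "ax": 0, "ay": 0, "az": 0},
    {"x": 0, "y": 0, "z": 0, "ax": 0, "ay": 0, "az": 0},
    {"x": 0, "y": 0, "z": 0, "ax": 0, "ay": 0, "az": 0},
    {"x": 0, "y": 0, "z": 0, "ax": 0, "ay": 0, "az": 0},
  ],
)

```text
time_s: 18.45
tool_pos: [0.5218, 0.2871, 0.0923]
tool_rot: [180.0, -0.0, 85.1]
force: [0.3, 0.4, 0.5]
grip_width: 0.0466
grasp_force: 25.0
```

Call:
jog_arm(
  motion=[
    {"x": 0, "y": 0, "z": -1, "ax": 0, "ay": 0, "az": 0},
    {"x": 0, "y": 0, "z": -2, "ax": 0, "ay": 0, "az": 0},
    {"x": 0, "y": 0, "z": -2, "ax": 0, "ay": 0, "az": 0},
    {"x": 0, "y": 0, "z": -2, "ax": 0, "ay": 0, "az": 0},
    {"x": 0, "y": 0, "z": -1, "ax": 0, "ay": 0, "az": 0},
  ],
)

```text
time_s: 18.95
tool_pos: [0.5216, 0.2877, 0.1739]
tool_rot: [179.9, -0.0, 85.1]
force: [0.8, 0.2, -2.5]
grip_width: 0.0462
grasp_force: 25.0
```

```bash
python3 g.py .4275 -.3041 .25 85; python3 - <<'E'
from cell import env
import cv2,numpy as np
f=lambda n,x,y,w,h:cv2.resize(env.read_camera(n)[y:y+h,x:x+w,::-1],None,fx=4,fy=4,interpolation=cv2.INTER_CUBIC)
cv2.imwrite("pics/a6.png",f("side",310,160,160,125))
E
```

```text
t 18.9 pos [0.5216 0.2877 0.1739] rot [179.9  -0.   85.1] shift [-59.77  -4.22  -7.61] az 0.1 q [ 15.  22. -58.  91.  19.  77. -50.] w 0.046 gf 25.0
```

View pics/a6.png

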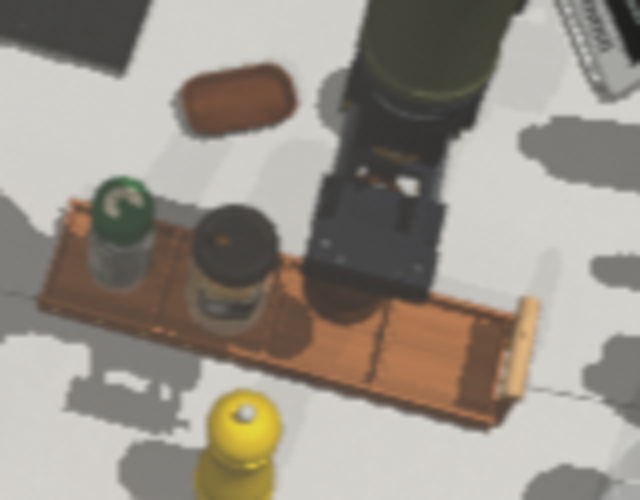

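The mill is held: its foot shows at (340,300) and the yellow one at (245,430) is untouched. Crossing.

Call:
jog_arm(
  motion=[
    {"x": 0, "y": 0, "z": -2.5, "ax": 0, "ay": 0, "az": 0},
    {"x": 0, "y": 0, "z": -2.5, "ax": 0, "ay": 0, "az": 0},
    {"x": 0, "y": 0, "z": -2.5, "ax": 0, "ay": 0, "az": 0},
    {"x": -1.5, "y": 0, "z": 0, "ax": 0, "ay": 0, "az": 0},
    {"x": -3, "y": 0, "z": 0, "ax": 0, "ay": 0, "az": 0},
  ],
)

```text
time_s: 19.5
tool_pos: [0.5165, 0.2449, 0.2472]
tool_rot: [-180.0, -0.1, 85.4]
force: [0.0, -0.7, -2.5]
grip_width: 0.0465
grasp_force: 25.0
```

Call:
jog_arm(
  motion=[
    {"x": -4.5, "y": 0, "z": 0, "ax": 0, "ay": 0, "az": 0},
    {"x": -4.5, "y": 0, "z": 0, "ax": 0, "ay": 0, "az": 0},
    {"x": -4.5, "y": 0, "z": 0, "ax": 0, "ay": 0, "az": 0},
    {"x": -4.5, "y": 0, "z": 0, "ax": 0, "ay": 0, "az": 0},
    {"x": -4.5, "y": 0, "z": 0, "ax": 0, "ay": 0, "az": 0},
  ],
)

```text
time_s: 20.0
tool_pos: [0.4974, 0.0162, 0.2464]
tool_rot: [-179.9, 0.0, 85.1]
force: [1.2, -0.2, -2.5]
grip_width: 0.0467
grasp_force: 25.0
```

Call:
jog_arm(
  motion=[
    {"x": -4.5, "y": -0.4, "z": 0, "ax": 0, "ay": 0, "az": 0},
    {"x": -4.5, "y": -0.4, "z": 0, "ax": 0, "ay": 0, "az": 0},
    {"x": -4.5, "y": -0.4, "z": 0, "ax": 0, "ay": 0, "az": 0},
    {"x": -4.5, "y": -0.4, "z": 0, "ax": 0, "ay": 0, "az": 0},
    {"x": -4.5, "y": -0.4, "z": 0, "ax": 0, "ay": 0, "az": 0},
  ],
)

```text
time_s: 20.5
tool_pos: [0.4583, -0.2058, 0.2464]
tool_rot: [-179.9, -0.0, 85.1]
force: [0.6, 0.1, -1.7]
grip_width: 0.0468
grasp_force: 25.0
```

Call:
jog_arm(
  motion=[
    {"x": -4.2, "y": -0.9, "z": 0, "ax": 0, "ay": 0, "az": 0},
    {"x": -3, "y": -0.9, "z": 0, "ax": 0, "ay": 0, "az": 0},
    {"x": -2, "y": -0.4, "z": 0, "ax": 0, "ay": 0, "az": 0},
    {"x": -1, "y": 0, "z": 0, "ax": 0, "ay": 0, "az": 0},
    {"x": 0, "y": 0, "z": 0, "ax": 0, "ay": 0, "az": 0},
  ],
)

```text
time_s: 21.0
tool_pos: [0.4283, -0.3049, 0.2463]
tool_rot: [-179.9, -0.1, 85.0]
force: [0.3, 0.8, -2.1]
grip_width: 0.0465
grasp_force: 25.0
```

```bash
python3 g.py .4275 -.3041 .0925 85
```

```text
t 21.0 pos [ 0.4283 -0.3049  0.2463] rot [-1.799e+02 -1.000e-01  8.500e+01] shift [ 0.07 -0.09 15.38] az 0.0 q [ 66.   4. -35.  95.   2.  82.  26.] w 0.046 gf 25.0
```

Call:
jog_arm(
  motion=[
    {"x": 0, "y": 0, "z": 2.5, "ax": 0, "ay": 0, "az": 0},
    {"x": 0, "y": 0, "z": 4, "ax": 0, "ay": 0, "az": 0},
    {"x": 0, "y": 0, "z": 4, "ax": 0, "ay": 0, "az": 0},
    {"x": 0, "y": 0, "z": 2, "ax": 0, "ay": 0, "az": 0},
    {"x": 0, "y": 0, "z": 1, "ax": 0, "ay": 0, "az": 0},
  ],
)

```text
time_s: 21.5
tool_pos: [0.4284, -0.3011, 0.1098]
tool_rot: [-179.8, -0.2, 85.3]
force: [-1.2, 0.9, -2.5]
grip_width: 0.0466
grasp_force: 25.0
```

Call:
jog_arm(
  motion=[
    {"x": 0, "y": 0, "z": 0, "ax": 0, "ay": 0, "az": 0},
    {"x": 0, "y": 0, "z": 0, "ax": 0, "ay": 0, "az": 0},
    {"x": 0, "y": 0, "z": 0, "ax": 0, "ay": 0, "az": 0},
    {"x": 0, "y": 0, "z": 0, "ax": 0, "ay": 0, "az": 0},
    {"x": 0, "y": 0, "z": 0, "ax": 0, "ay": 0, "az": 0},
  ],
)

```text
time_s: 22.0
tool_pos: [0.4293, -0.3046, 0.113]
tool_rot: [179.9, 0.1, 85.1]
force: [0.3, -0.1, -1.5]
grip_width: 0.0464
grasp_force: 25.0
```

```bash
python3 g.py .4275 -.3041 .0925 85
```

```text
t 22.0 pos [ 0.4293 -0.3046  0.113 ] rot [1.799e+02 1.000e-01 8.510e+01] shift [ 0.03 -0.19  2.05] az 0.1 q [ 65.   9. -35. 106.   6.  67.  23.] w 0.046 gf 25.0
```

Call:
jog_arm(
  motion=[
    {"x": 0, "y": -0.2, "z": 0.6, "ax": 0, "ay": 0, "az": 0},
    {"x": 0, "y": 0, "z": 0.6, "ax": 0, "ay": 0, "az": 0},
    {"x": 0, "y": 0, "z": 0.5, "ax": 0, "ay": 0, "az": 0},
    {"x": 0, "y": 0, "z": 0.3, "ax": 0, "ay": 0, "az": 0},
    {"x": 0, "y": 0, "z": 0, "ax": 0, "ay": 0, "az": 0},
  ],
)

```text
time_s: 22.5
tool_pos: [0.4268, -0.3042, 0.0921]
tool_rot: [-180.0, 0.0, 85.1]
force: [-0.6, -0.6, -0.0]
grip_width: 0.0465
grasp_force: 25.0
```

Call:
jog_arm(
  motion=[
    {"x": 0, "y": 0, "z": 0.1, "ax": 0, "ay": 0, "az": 0},
    {"x": 0, "y": 0, "z": 0, "ax": 0, "ay": 0, "az": 0},
    {"x": 0, "y": 0, "z": 0, "ax": 0, "ay": 0, "az": 0},
    {"x": 0, "y": 0, "z": 0, "ax": 0, "ay": 0, "az": 0},
    {"x": 0, "y": 0, "z": 0, "ax": 0, "ay": 0, "az": 0},
  ],
)

```text
time_s: 23.0
tool_pos: [0.4271, -0.3046, 0.092]
tool_rot: [180.0, 0.1, 85.1]
force: [-1.8, 0.4, 6.0]
grip_width: 0.0462
grasp_force: 25.0
```

Call:
jog_arm(
  motion=[
    {"x": 0, "y": 0, "z": 0, "ax": 0, "ay": 0, "az": 0},
    {"x": 0, "y": 0, "z": 0, "ax": 0, "ay": 0, "az": 0},
    {"x": 0, "y": 0, "z": 0, "ax": 0, "ay": 0, "az": 0},
    {"x": 0, "y": 0, "z": 0, "ax": 0, "ay": 0, "az": 0},
    {"x": 0, "y": 0, "z": 0, "ax": 0, "ay": 0, "az": 0},
  ],
  claw=1,
)

```text
time_s: 23.5
tool_pos: [0.4269, -0.3039, 0.091]
tool_rot: [-180.0, -0.0, 85.1]
force: [-0.4, -0.6, 0.1]
grip_width: 0.079
grasp_force: 0.0
```

Call:
jog_arm(
  motion=[
    {"x": 0, "y": 0, "z": -1, "ax": 0, "ay": 0, "az": 0},
    {"x": 0, "y": 0, "z": -3, "ax": 0, "ay": 0, "az": 0},
    {"x": 0, "y": 0, "z": -4, "ax": 0, "ay": 0, "az": 0},
    {"x": 0, "y": 0, "z": -4, "ax": 0, "ay": 0, "az": 0},
    {"x": 0, "y": 0, "z": -3, "ax": 0, "ay": 0, "az": 0},
  ],
)

```text
time_s: 24.0
tool_pos: [0.4277, -0.3042, 0.2447]
tool_rot: [179.8, 0.1, 85.1]
force: [-0.3, 0.2, -0.4]
grip_width: 0.0872
grasp_force: 0.0
```

Call:
jog_arm(
  motion=[
    {"x": 4.5, "y": 0.8, "z": 0, "ax": 0, "ay": 0, "az": 0},
    {"x": 4.5, "y": 0.8, "z": 0, "ax": 0, "ay": 0, "az": 0},
    {"x": 4.5, "y": 0.8, "z": 0, "ax": 0, "ay": 0, "az": 0},
    {"x": 4.5, "y": 0.8, "z": 0, "ax": 0, "ay": 0, "az": 0},
    {"x": 4.5, "y": 0.8, "z": 0, "ax": 0, "ay": 0, "az": 0},
  ],
)

```text
time_s: 24.5
tool_pos: [0.4863, -0.0814, 0.2421]
tool_rot: [179.9, 0.1, 85.1]
force: [0.8, -1.0, -0.6]
grip_width: 0.087
grasp_force: 0.0
```

Call:
jog_arm(
  motion=[
    {"x": 4, "y": 0, "z": 0, "ax": 0, "ay": 0, "az": 4},
    {"x": 4, "y": 0, "z": 0, "ax": 0, "ay": 0, "az": 4},
    {"x": 4, "y": -0.5, "z": 0, "ax": 0, "ay": 0, "az": 4},
    {"x": 4, "y": -0.5, "z": 0, "ax": 0, "ay": 0, "az": 4},
    {"x": 4, "y": -1, "z": 0, "ax": 0, "ay": 0, "az": 4},
  ],
)

```text
time_s: 25.0
tool_pos: [0.5116, 0.1182, 0.2421]
tool_rot: [179.9, 0.0, 64.9]
force: [0.8, -1.0, -0.8]
grip_width: 0.087
grasp_force: 0.0
```

```bash
python3 g.py .51 .2055 .24 65
```

```text
t 25.0 pos [0.5116 0.1182 0.2421] rot [179.9   0.   64.9] shift [ 7.84 -3.84  0.21] az -0.1 q [ 40.   6. -59.  95.   6.  82. -45.] w 0.087 gf 0.0
```

Call:
jog_arm(
  motion=[
    {"x": 3, "y": -1.5, "z": 0, "ax": 0, "ay": 0, "az": 0},
    {"x": 3, "y": -1.5, "z": 0, "ax": 0, "ay": 0, "az": 0},
    {"x": 1.8, "y": -0.8, "z": 1, "ax": 0, "ay": 0, "az": 0},
    {"x": 0, "y": 0, "z": 3, "ax": 0, "ay": 0, "az": 0},
    {"x": 0, "y": 0, "z": 2, "ax": 0, "ay": 0, "az": 0},
  ],
)

```text
time_s: 25.5
tool_pos: [0.5091, 0.2047, 0.1805]
tool_rot: [-180.0, 0.0, 65.2]
force: [-0.5, -1.8, -0.5]
grip_width: 0.087
grasp_force: 0.0
```

Call:
jog_arm(
  motion=[
    {"x": 0, "y": 0, "z": 1, "ax": 0, "ay": 0, "az": 0},
    {"x": 0, "y": 0, "z": 0, "ax": 0, "ay": 0, "az": 0},
    {"x": 0, "y": 0, "z": 0, "ax": 0, "ay": 0, "az": 0},
    {"x": 0, "y": 0, "z": 0, "ax": 0, "ay": 0, "az": 0},
    {"x": 0, "y": 0, "z": 0, "ax": 0, "ay": 0, "az": 0},
  ],
)

```text
time_s: 26.0
tool_pos: [0.5103, 0.2038, 0.1722]
tool_rot: [179.9, -0.1, 65.1]
force: [0.4, 0.3, 0.3]
grip_width: 0.0872
grasp_force: 0.0
```

```bash
python3 g.py .51 .2055 .066 65; python3 - <<'E'
from cell import env
import cv2,numpy as np
f=lambda n,x,y,w,h:cv2.resize(env.read_camera(n)[y:y+h,x:x+w,::-1],None,fx=4,fy=4,interpolation=cv2.INTER_CUBIC)
cv2.imwrite("pics/a7.png",np.vstack([f("side",310,185,150,90),f("side",145,120,150,60)]))
E
```

```text
t 26.0 pos [0.5103 0.2038 0.1722] rot [ 1.799e+02 -1.000e-01  6.510e+01] shift [ 0.14 -0.1  10.62] az 0.1 q [ 29.  15. -61.  98.  13.  75. -60.] w 0.087 gf 0.0
```

View pics/a7.png

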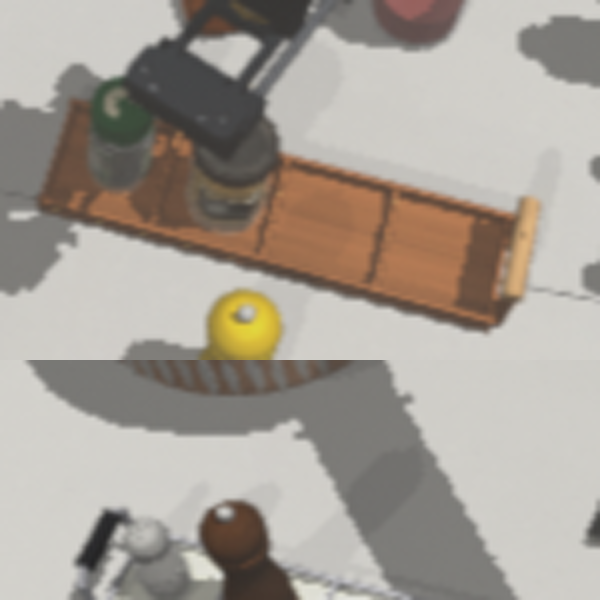

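The mill stands in place 2. The gripper is over the honey (232,160), with clearance to the spice (120,108) and the yellow mill (245,325). Going down.

Call:
jog_arm(
  motion=[
    {"x": 0.1, "y": -0.1, "z": 2, "ax": 0, "ay": 0, "az": 0},
    {"x": 0, "y": 0, "z": 3, "ax": 0, "ay": 0, "az": 0},
    {"x": 0, "y": 0, "z": 3, "ax": 0, "ay": 0, "az": 0},
    {"x": 0, "y": 0, "z": 1.5, "ax": 0, "ay": 0, "az": 0},
    {"x": 0, "y": 0, "z": 1, "ax": 0, "ay": 0, "az": 0},
  ],
)

```text
time_s: 26.6
tool_pos: [0.5088, 0.2048, 0.0652]
tool_rot: [-179.9, 0.0, 65.1]
force: [0.3, -0.4, 0.1]
grip_width: 0.0868
grasp_force: 0.0
```

Call:
jog_arm(
  motion=[
    {"x": 0, "y": 0, "z": 0, "ax": 0, "ay": 0, "az": 0},
    {"x": 0, "y": 0, "z": 0, "ax": 0, "ay": 0, "az": 0},
    {"x": 0, "y": 0, "z": 0, "ax": 0, "ay": 0, "az": 0},
    {"x": 0, "y": 0, "z": 0, "ax": 0, "ay": 0, "az": 0},
    {"x": 0, "y": 0, "z": 0, "ax": 0, "ay": 0, "az": 0},
  ],
  claw=-1,
  squeeze=30,
)

```text
time_s: 27.1
tool_pos: [0.5097, 0.2054, 0.0671]
tool_rot: [179.9, -0.0, 65.1]
force: [-0.3, 0.2, 3.3]
grip_width: 0.0612
grasp_force: 30.0
```

Call:
jog_arm(
  motion=[
    {"x": 0, "y": 0, "z": 0, "ax": 0, "ay": 0, "az": 0},
    {"x": 0, "y": 0, "z": 0, "ax": 0, "ay": 0, "az": 0},
    {"x": 0, "y": 0, "z": 0, "ax": 0, "ay": 0, "az": 0},
    {"x": 0, "y": 0, "z": 0, "ax": 0, "ay": 0, "az": 0},
    {"x": 0, "y": 0, "z": 0, "ax": 0, "ay": 0, "az": 0},
  ],
)

```text
time_s: 27.6
tool_pos: [0.5097, 0.2055, 0.067]
tool_rot: [179.9, -0.1, 65.1]
force: [0.1, -0.1, 5.8]
grip_width: 0.0614
grasp_force: 30.0
```

```bash
python3 g.py .4345 -.2203 .24 65
```

```text
t 27.6 pos [0.5097 0.2055 0.067 ] rot [ 1.799e+02 -1.000e-01  6.510e+01] shift [-41.77  11.17 -17.3 ] az 0.1 q [ 24.  21. -57. 105.  20.  65. -65.] w 0.061 gf 30.0
```

Call:
jog_arm(
  motion=[
    {"x": 0, "y": 0, "z": -1, "ax": 0, "ay": 0, "az": 0},
    {"x": 0, "y": 0, "z": -3, "ax": 0, "ay": 0, "az": 0},
    {"x": 0, "y": 0, "z": -4.3, "ax": 0, "ay": 0, "az": 0},
    {"x": 0, "y": 0, "z": -4, "ax": 0, "ay": 0, "az": 0},
    {"x": 0, "y": 0, "z": -4, "ax": 0, "ay": 0, "az": 0},
  ],
)

```text
time_s: 28.1
tool_pos: [0.5084, 0.2046, 0.2304]
tool_rot: [-180.0, 0.1, 65.1]
force: [1.8, 0.1, -4.0]
grip_width: 0.0608
grasp_force: 30.0
```

Call:
jog_arm(
  motion=[
    {"x": -2, "y": 0.5, "z": 0, "ax": 0, "ay": 0, "az": 0},
    {"x": -4, "y": 1, "z": 0, "ax": 0, "ay": 0, "az": 0},
    {"x": -4, "y": 1.2, "z": 0, "ax": 0, "ay": 0, "az": 0},
    {"x": -4, "y": 1.2, "z": 0, "ax": 0, "ay": 0, "az": 0},
    {"x": -4, "y": 1.2, "z": 0, "ax": 0, "ay": 0, "az": 0},
  ],
)

```text
time_s: 28.6
tool_pos: [0.4786, 0.0185, 0.229]
tool_rot: [180.0, 0.1, 65.1]
force: [1.6, -0.4, -2.0]
grip_width: 0.0615
grasp_force: 30.0
```

Call:
jog_arm(
  motion=[
    {"x": -4, "y": 1.2, "z": 0, "ax": 0, "ay": 0, "az": 0},
    {"x": -4, "y": 1.2, "z": 0, "ax": 0, "ay": 0, "az": 0},
    {"x": -4, "y": 1.2, "z": 0, "ax": 0, "ay": 0, "az": 0},
    {"x": -4, "y": 1.2, "z": 0, "ax": 0, "ay": 0, "az": 0},
    {"x": -4, "y": 0.7, "z": 0, "ax": 0, "ay": 0, "az": 0},
  ],
)

```text
time_s: 29.1
tool_pos: [0.4446, -0.1859, 0.229]
tool_rot: [-180.0, 0.0, 65.1]
force: [1.1, -0.1, -2.5]
grip_width: 0.061
grasp_force: 30.0
```

Call:
jog_arm(
  motion=[
    {"x": -2.5, "y": 0.4, "z": 0, "ax": 0, "ay": 0, "az": 0},
    {"x": -1.2, "y": 0.2, "z": 0, "ax": 0, "ay": 0, "az": 0},
    {"x": 0, "y": 0, "z": 0, "ax": 0, "ay": 0, "az": 0},
    {"x": 0, "y": 0, "z": 0, "ax": 0, "ay": 0, "az": 0},
    {"x": 0, "y": 0, "z": 0, "ax": 0, "ay": 0, "az": 0},
  ],
)

```text
time_s: 29.6
tool_pos: [0.4361, -0.2182, 0.2292]
tool_rot: [180.0, -0.0, 65.3]
force: [0.6, -0.1, -3.4]
grip_width: 0.0608
grasp_force: 30.0
```

```bash
python3 g.py .4345 -.2203 .0675 65
```

```text
t 29.6 pos [ 0.4361 -0.2182  0.2292] rot [180.   -0.   65.3] shift [-0.26 -0.06 16.17] az 0.3 q [ 63.  -1. -39. 101.  -1.  80.  -0.] w 0.061 gf 30.0
```

Call:
jog_arm(
  motion=[
    {"x": -0.2, "y": 0, "z": 2, "ax": 0, "ay": 0, "az": 0},
    {"x": 0, "y": 0, "z": 4, "ax": 0, "ay": 0, "az": 0},
    {"x": 0, "y": 0, "z": 4, "ax": 0, "ay": 0, "az": 0},
    {"x": 0, "y": 0, "z": 2.5, "ax": 0, "ay": 0, "az": 0},
    {"x": 0, "y": 0, "z": 1, "ax": 0, "ay": 0, "az": 0},
  ],
)

```text
time_s: 30.1
tool_pos: [0.4331, -0.2198, 0.0917]
tool_rot: [-179.7, -0.1, 65.3]
force: [-1.0, 0.5, -2.5]
grip_width: 0.0613
grasp_force: 30.0
```

Call:
jog_arm(
  motion=[
    {"x": 0, "y": 0, "z": 0, "ax": 0, "ay": 0, "az": 0},
    {"x": 0, "y": 0, "z": 0, "ax": 0, "ay": 0, "az": 0},
    {"x": 0, "y": 0, "z": 0, "ax": 0, "ay": 0, "az": 0},
    {"x": 0, "y": 0, "z": 0, "ax": 0, "ay": 0, "az": 0},
    {"x": 0, "y": 0, "z": 0, "ax": 0, "ay": 0, "az": 0},
  ],
)

```text
time_s: 30.6
tool_pos: [0.435, -0.2227, 0.095]
tool_rot: [179.9, 0.0, 65.1]
force: [-0.1, 0.3, -3.0]
grip_width: 0.0614
grasp_force: 30.0
```

```bash
python3 g.py .4345 -.2203 .0675 65
```

```text
t 30.6 pos [ 0.435  -0.2227  0.095 ] rot [179.9   0.   65.1] shift [ 0.19 -0.14  2.75] az 0.1 q [ 62.   6. -40. 112.   4.  64.  -4.] w 0.061 gf 30.0
```

Call:
jog_arm(
  motion=[
    {"x": 0.2, "y": -0.1, "z": 0.8, "ax": 0, "ay": 0, "az": 0},
    {"x": 0, "y": 0, "z": 0.8, "ax": 0, "ay": 0, "az": 0},
    {"x": 0, "y": 0, "z": 0.7, "ax": 0, "ay": 0, "az": 0},
    {"x": 0, "y": 0, "z": 0.3, "ax": 0, "ay": 0, "az": 0},
    {"x": 0, "y": 0, "z": 0.1, "ax": 0, "ay": 0, "az": 0},
  ],
)

```text
time_s: 31.1
tool_pos: [0.4336, -0.2196, 0.0671]
tool_rot: [-179.9, 0.0, 65.1]
force: [-4.4, 1.8, 8.3]
grip_width: 0.0614
grasp_force: 30.0
```

Call:
jog_arm(
  motion=[
    {"x": 0, "y": 0, "z": 0.1, "ax": 0, "ay": 0, "az": 0},
    {"x": 0, "y": 0, "z": 0, "ax": 0, "ay": 0, "az": 0},
    {"x": 0, "y": 0, "z": 0, "ax": 0, "ay": 0, "az": 0},
    {"x": 0, "y": 0, "z": 0, "ax": 0, "ay": 0, "az": 0},
    {"x": 0, "y": 0, "z": 0, "ax": 0, "ay": 0, "az": 0},
  ],
)

```text
time_s: 31.6
tool_pos: [0.4336, -0.2197, 0.0671]
tool_rot: [-179.9, 0.0, 65.1]
force: [-5.5, 2.2, 8.7]
grip_width: 0.0614
grasp_force: 30.0
```

Call:
jog_arm(
  motion=[
    {"x": 0, "y": 0, "z": 0, "ax": 0, "ay": 0, "az": 0},
    {"x": 0, "y": 0, "z": 0, "ax": 0, "ay": 0, "az": 0},
    {"x": 0, "y": 0, "z": 0, "ax": 0, "ay": 0, "az": 0},
    {"x": 0, "y": 0, "z": 0, "ax": 0, "ay": 0, "az": 0},
    {"x": 0, "y": 0, "z": 0, "ax": 0, "ay": 0, "az": 0},
  ],
  claw=1,
)

```text
time_s: 32.1
tool_pos: [0.4345, -0.2201, 0.0661]
tool_rot: [180.0, -0.0, 65.1]
force: [-0.9, -0.7, -0.5]
grip_width: 0.0853
grasp_force: 0.0
```

Call:
jog_arm(
  motion=[
    {"x": 0, "y": 0, "z": -1, "ax": 0, "ay": 0, "az": 0},
    {"x": 0, "y": 0, "z": -3, "ax": 0, "ay": 0, "az": 0},
    {"x": 0, "y": 0, "z": -4, "ax": 0, "ay": 0, "az": 0},
    {"x": 0, "y": 0, "z": -4, "ax": 0, "ay": 0, "az": 0},
    {"x": 0, "y": 0, "z": -4, "ax": 0, "ay": 0, "az": 0},
  ],
)

```text
time_s: 32.6
tool_pos: [0.4344, -0.2198, 0.2286]
tool_rot: [179.9, 0.0, 65.1]
force: [-0.2, -0.9, 0.0]
grip_width: 0.0872
grasp_force: 0.0
```

Call:
jog_arm(
  motion=[
    {"x": 4, "y": 0, "z": 0, "ax": 0, "ay": 0, "az": -4},
    {"x": 4, "y": 0, "z": 0, "ax": 0, "ay": 0, "az": -4},
    {"x": 4, "y": 0, "z": 0, "ax": 0, "ay": 0, "az": -4},
    {"x": 4, "y": 0, "z": 0, "ax": 0, "ay": 0, "az": -4},
    {"x": 4, "y": 0, "z": 0, "ax": 0, "ay": 0, "az": -4},
  ],
)

```text
time_s: 33.1
tool_pos: [0.4927, -0.0279, 0.227]
tool_rot: [179.9, 0.0, 85.3]
force: [0.6, -0.3, 1.1]
grip_width: 0.0871
grasp_force: 0.0
```

```bash
python3 g.py .497 .123 .23 85
```

```text
t 33.1 pos [ 0.4927 -0.0279  0.227 ] rot [179.9   0.   85.3] shift [15.07 -0.88 -0.3 ] az 0.3 q [ 52.   0. -51. 101.   0.  79.  -4.] w 0.087 gf 0.0
```

Call:
jog_arm(
  motion=[
    {"x": 4, "y": -0.2, "z": 0, "ax": 0, "ay": 0, "az": 0},
    {"x": 4, "y": -0.2, "z": 0, "ax": 0, "ay": 0, "az": 0},
    {"x": 4, "y": -0.2, "z": 0, "ax": 0, "ay": 0, "az": 0},
    {"x": 3, "y": -0.2, "z": 1, "ax": 0, "ay": 0, "az": 0},
    {"x": 0, "y": 0, "z": 3, "ax": 0, "ay": 0, "az": 0},
  ],
)

```text
time_s: 33.6
tool_pos: [0.4985, 0.1273, 0.1893]
tool_rot: [179.6, -0.2, 85.6]
force: [-0.1, 0.0, 0.2]
grip_width: 0.0875
grasp_force: 0.0
```

Call:
jog_arm(
  motion=[
    {"x": 0, "y": 0, "z": 2, "ax": 0, "ay": 0, "az": 0},
    {"x": 0, "y": 0, "z": 0, "ax": 0, "ay": 0, "az": 0},
    {"x": 0, "y": 0, "z": 0, "ax": 0, "ay": 0, "az": 0},
    {"x": 0, "y": 0, "z": 0, "ax": 0, "ay": 0, "az": 0},
    {"x": 0, "y": 0, "z": 0, "ax": 0, "ay": 0, "az": 0},
  ],
)

```text
time_s: 34.1
tool_pos: [0.4979, 0.1205, 0.1675]
tool_rot: [179.9, -0.0, 85.1]
force: [0.8, -0.9, -0.1]
grip_width: 0.087
grasp_force: 0.0
```

```bash
python3 g.py .497 .123 .061 85
```

```text
t 34.1 pos [0.4979 0.1205 0.1675] rot [179.9  -0.   85.1] shift [ 0.24 -0.11 10.65] az 0.1 q [ 40.   8. -60. 103.   7.  73. -27.] w 0.087 gf 0.0
```

Call:
jog_arm(
  motion=[
    {"x": 0.2, "y": -0.1, "z": 2, "ax": 0, "ay": 0, "az": 0},
    {"x": 0, "y": 0, "z": 3, "ax": 0, "ay": 0, "az": 0},
    {"x": 0, "y": 0, "z": 3, "ax": 0, "ay": 0, "az": 0},
    {"x": 0, "y": 0, "z": 1.6, "ax": 0, "ay": 0, "az": 0},
    {"x": 0, "y": 0, "z": 1, "ax": 0, "ay": 0, "az": 0},
  ],
)

```text
time_s: 34.6
tool_pos: [0.4959, 0.1224, 0.0594]
tool_rot: [-179.9, 0.0, 85.1]
force: [-0.7, 0.4, 0.2]
grip_width: 0.0868
grasp_force: 0.0
```

Call:
jog_arm(
  motion=[
    {"x": 0, "y": 0, "z": 0, "ax": 0, "ay": 0, "az": 0},
    {"x": 0, "y": 0, "z": 0, "ax": 0, "ay": 0, "az": 0},
    {"x": 0, "y": 0, "z": 0, "ax": 0, "ay": 0, "az": 0},
    {"x": 0, "y": 0, "z": 0, "ax": 0, "ay": 0, "az": 0},
    {"x": 0, "y": 0, "z": 0, "ax": 0, "ay": 0, "az": 0},
  ],
  claw=-1,
  squeeze=20,
)

```text
time_s: 35.1
tool_pos: [0.4966, 0.1226, 0.0607]
tool_rot: [179.9, 0.0, 85.1]
force: [0.3, -0.3, -0.7]
grip_width: 0.0551
grasp_force: 0.0
```

Call:
jog_arm(
  motion=[
    {"x": 0, "y": 0, "z": 0, "ax": 0, "ay": 0, "az": 0},
    {"x": 0, "y": 0, "z": 0, "ax": 0, "ay": 0, "az": 0},
    {"x": 0, "y": 0, "z": 0, "ax": 0, "ay": 0, "az": 0},
    {"x": 0, "y": 0, "z": 0, "ax": 0, "ay": 0, "az": 0},
    {"x": 0, "y": 0, "z": 0, "ax": 0, "ay": 0, "az": 0},
  ],
)

```text
time_s: 35.6
tool_pos: [0.4966, 0.1227, 0.0604]
tool_rot: [180.0, -0.0, 85.1]
force: [1.7, 0.0, 2.7]
grip_width: 0.0446
grasp_force: 19.9
```

```bash
python3 g.py .4415 -.1364 .23 85
```

```text
t 35.6 pos [0.4966 0.1227 0.0604] rot [180.   -0.   85.1] shift [-26.29  -3.23 -16.96] az 0.1 q [ 35.  16. -58. 110.  15.  62. -34.] w 0.045 gf 19.9
```

Call:
jog_arm(
  motion=[
    {"x": 0, "y": 0, "z": -1, "ax": 0, "ay": 0, "az": 0},
    {"x": 0, "y": 0, "z": -3, "ax": 0, "ay": 0, "az": 0},
    {"x": 0, "y": 0, "z": -4, "ax": 0, "ay": 0, "az": 0},
    {"x": -1, "y": 0, "z": -2, "ax": 0, "ay": 0, "az": 0},
    {"x": -3, "y": -0.4, "z": 0, "ax": 0, "ay": 0, "az": 0},
  ],
)

```text
time_s: 36.1
tool_pos: [0.4907, 0.0869, 0.1637]
tool_rot: [179.7, -0.2, 85.5]
force: [0.9, -0.4, -2.7]
grip_width: 0.0447
grasp_force: 19.9
```

Call:
jog_arm(
  motion=[
    {"x": -4, "y": -0.5, "z": 0, "ax": 0, "ay": 0, "az": 0},
    {"x": -4, "y": -0.5, "z": 0, "ax": 0, "ay": 0, "az": 0},
    {"x": -4, "y": -0.5, "z": 0, "ax": 0, "ay": 0, "az": 0},
    {"x": -4, "y": -0.5, "z": 0, "ax": 0, "ay": 0, "az": 0},
    {"x": -3.3, "y": -0.4, "z": 0, "ax": 0, "ay": 0, "az": 0},
  ],
)

```text
time_s: 36.6
tool_pos: [0.4471, -0.1092, 0.1603]
tool_rot: [-180.0, 0.1, 85.0]
force: [-0.2, 0.3, -1.7]
grip_width: 0.0448
grasp_force: 19.9
```

Call:
jog_arm(
  motion=[
    {"x": -2, "y": -0.3, "z": 0, "ax": 0, "ay": 0, "az": 0},
    {"x": -1, "y": 0, "z": 0, "ax": 0, "ay": 0, "az": 0},
    {"x": 0, "y": 0, "z": 0, "ax": 0, "ay": 0, "az": 0},
    {"x": 0, "y": 0, "z": 0, "ax": 0, "ay": 0, "az": 0},
    {"x": 0, "y": 0, "z": 0, "ax": 0, "ay": 0, "az": 0},
  ],
)

```text
time_s: 37.1
tool_pos: [0.4433, -0.135, 0.1602]
tool_rot: [-180.0, -0.0, 85.3]
force: [0.3, 0.1, -1.1]
grip_width: 0.0446
grasp_force: 19.9
```

```bash
python3 g.py .4415 -.1364 .061 85; python3 - <<'E'
from cell import env
import cv2,numpy as np
f=lambda n,x,y,w,h:cv2.resize(env.read_camera(n)[y:y+h,x:x+w,::-1],None,fx=4,fy=4,interpolation=cv2.INTER_CUBIC)
cv2.imwrite("pics/a8.png",f("side",150,110,160,110))
E
```

```text
t 37.1 pos [ 0.4433 -0.135   0.1602] rot [-180.    -0.    85.3] shift [-0.16 -0.17  9.92] az 0.3 q [ 61.  -2. -46. 110.  -2.  72.  11.] w 0.045 gf 19.9
```

View pics/a8.png

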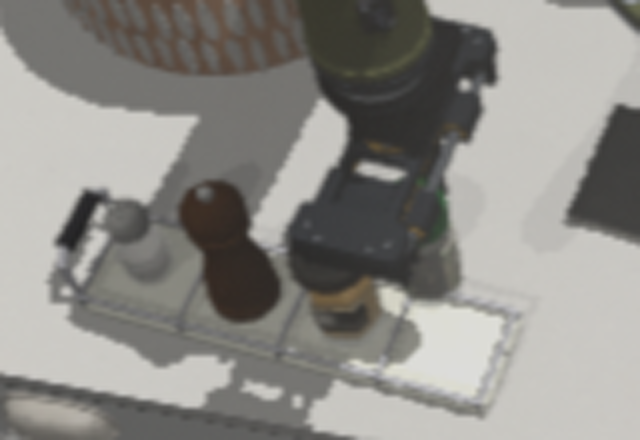

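Salt (135,240), mill (235,270) and honey (340,305) stand in places 1–3. The spice is held over place 4. Lowering.

Call:
jog_arm(
  motion=[
    {"x": -0.1, "y": -0.1, "z": 2, "ax": 0, "ay": 0, "az": 0},
    {"x": 0, "y": 0, "z": 2.5, "ax": 0, "ay": 0, "az": 0},
    {"x": 0, "y": 0, "z": 2, "ax": 0, "ay": 0, "az": 0},
    {"x": 0, "y": 0, "z": 1, "ax": 0, "ay": 0, "az": 0},
    {"x": 0, "y": 0, "z": 0, "ax": 0, "ay": 0, "az": 0},
  ],
)

```text
time_s: 37.65
tool_pos: [0.441, -0.1366, 0.0841]
tool_rot: [-179.9, -0.1, 85.2]
force: [-0.5, -0.1, -0.6]
grip_width: 0.0443
grasp_force: 19.9
```

Call:
jog_arm(
  motion=[
    {"x": 0, "y": 0, "z": 0, "ax": 0, "ay": 0, "az": 0},
    {"x": 0, "y": 0, "z": 0, "ax": 0, "ay": 0, "az": 0},
    {"x": 0, "y": 0, "z": 0, "ax": 0, "ay": 0, "az": 0},
    {"x": 0, "y": 0, "z": 0, "ax": 0, "ay": 0, "az": 0},
    {"x": 0, "y": 0, "z": 0, "ax": 0, "ay": 0, "az": 0},
  ],
)

```text
time_s: 38.15
tool_pos: [0.442, -0.1378, 0.0855]
tool_rot: [180.0, 0.0, 85.1]
force: [-0.0, 0.5, -2.1]
grip_width: 0.0445
grasp_force: 19.9
```

```bash
python3 g.py .4415 -.1364 .061 85
```

```text
t 38.1 pos [ 0.442  -0.1378  0.0855] rot [180.    0.   85.1] shift [ 0.14 -0.06  2.45] az 0.1 q [ 60.   3. -47. 115.   2.  63.   7.] w 0.044 gf 19.9
```

Call:
jog_arm(
  motion=[
    {"x": 0.1, "y": 0, "z": 0.7, "ax": 0, "ay": 0, "az": 0},
    {"x": 0, "y": 0, "z": 0.7, "ax": 0, "ay": 0, "az": 0},
    {"x": 0, "y": 0, "z": 0.6, "ax": 0, "ay": 0, "az": 0},
    {"x": 0, "y": 0, "z": 0.4, "ax": 0, "ay": 0, "az": 0},
    {"x": 0, "y": 0, "z": 0, "ax": 0, "ay": 0, "az": 0},
  ],
)

```text
time_s: 38.65
tool_pos: [0.4417, -0.1365, 0.0607]
tool_rot: [-180.0, -0.0, 85.1]
force: [0.6, 0.5, -0.7]
grip_width: 0.0445
grasp_force: 19.9
```

Call:
jog_arm(
  motion=[
    {"x": 0, "y": 0, "z": 0.1, "ax": 0, "ay": 0, "az": 0},
    {"x": 0, "y": 0, "z": 0, "ax": 0, "ay": 0, "az": 0},
    {"x": 0, "y": 0, "z": 0, "ax": 0, "ay": 0, "az": 0},
    {"x": 0, "y": 0, "z": 0, "ax": 0, "ay": 0, "az": 0},
    {"x": 0, "y": 0, "z": 0, "ax": 0, "ay": 0, "az": 0},
  ],
)

```text
time_s: 39.15
tool_pos: [0.442, -0.1367, 0.0603]
tool_rot: [180.0, 0.0, 85.1]
force: [-0.9, 0.4, 0.4]
grip_width: 0.0443
grasp_force: 19.9
```

Force has swung up from about -2 N, so it's at the floor. Release, rise and move aside.

Call:
jog_arm(
  motion=[
    {"x": 0, "y": 0, "z": 0, "ax": 0, "ay": 0, "az": 0},
    {"x": 0, "y": 0, "z": 0, "ax": 0, "ay": 0, "az": 0},
    {"x": 0, "y": 0, "z": 0, "ax": 0, "ay": 0, "az": 0},
    {"x": 0, "y": 0, "z": 0, "ax": 0, "ay": 0, "az": 0},
    {"x": 0, "y": 0, "z": 0, "ax": 0, "ay": 0, "az": 0},
  ],
  claw=1,
)

```text
time_s: 39.65
tool_pos: [0.4418, -0.1367, 0.0601]
tool_rot: [-180.0, 0.0, 85.1]
force: [-0.4, 0.5, 0.0]
grip_width: 0.0765
grasp_force: 0.0
```

Call:
jog_arm(
  motion=[
    {"x": 0, "y": 0, "z": -1, "ax": 0, "ay": 0, "az": 0},
    {"x": 0, "y": 0, "z": -3, "ax": 0, "ay": 0, "az": 0},
    {"x": 0, "y": 0, "z": -4, "ax": 0, "ay": 0, "az": 0},
    {"x": 0, "y": 0, "z": -4, "ax": 0, "ay": 0, "az": 0},
    {"x": 0, "y": 0, "z": -4, "ax": 0, "ay": 0, "az": 0},
  ],
)

```text
time_s: 40.15
tool_pos: [0.4418, -0.1363, 0.2225]
tool_rot: [180.0, 0.0, 85.1]
force: [-0.2, -1.5, 0.1]
grip_width: 0.0869
grasp_force: 0.0
```

Call:
jog_arm(
  motion=[
    {"x": 4, "y": 1, "z": 0, "ax": 0, "ay": 0, "az": 0},
    {"x": 4, "y": 1, "z": 0, "ax": 0, "ay": 0, "az": 0},
    {"x": 4, "y": 0, "z": 0, "ax": 0, "ay": 0, "az": 0},
    {"x": 4, "y": 0, "z": 0, "ax": 0, "ay": 0, "az": 0},
    {"x": 2, "y": 0, "z": 0, "ax": 0, "ay": 0, "az": 0},
  ],
)

```text
time_s: 40.65
tool_pos: [0.4771, 0.0455, 0.2212]
tool_rot: [179.9, -0.0, 85.4]
force: [0.7, 1.3, 0.8]
grip_width: 0.0871
grasp_force: 0.0
```

```bash
python3 - <<'E'
from cell import env
import cv2,numpy as np
f=lambda n,x,y,w,h,k:cv2.resize(env.read_camera(n)[y:y+h,x:x+w,::-1],None,fx=k,fy=k,interpolation=cv2.INTER_CUBIC)
cv2.imwrite("pics/a9.png",f("side",145,110,340,190,2.3))
E
```

```text
(no output)
```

View pics/a9.png

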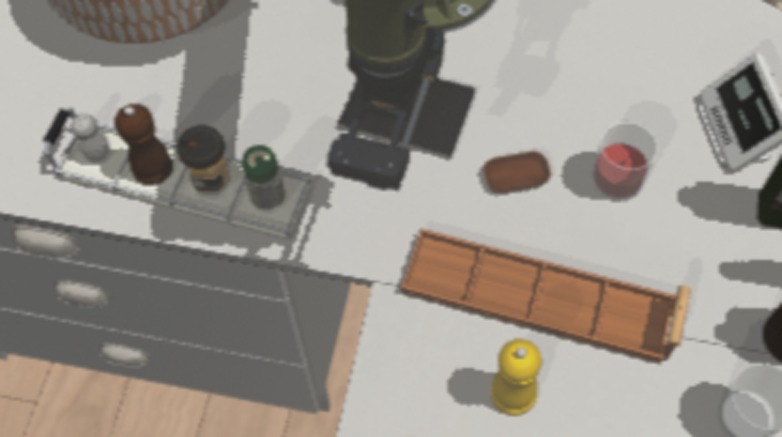

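All four stand upright in order from the handle: salt (88,135), mill (145,145), honey (205,155), spice (263,175). The tray is empty and the other things are where they were.

```bash
python3 -c "
from cell import env
print(env.sign_off())"
```

```text
the job is handed in; nothing more can be done
None
```

The job is handed in: salt shaker, pepper mill, honey jar and spice jar stand upright in the wire rack's places 1 to 4 from its handle, with nothing else on the worktop visibly moved, after about 41 s.

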